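# Draw a thin log board off its deck and tare the scale with it

## Task

Take the gold cake board from its bay in the board stand: reach in under the wire shelf, slide the board along its bay until its end juts out past the front edge of the deck, and grip it there. Lay it flat across the middle of the scale's pan (long side square to the scale's front-to-back direction), let go, and only then press the green tare key fully down. Work gently: do not drop the board or slam it on the scale, and leave the other boards, the shaker, the bowl and the brush where they are.

Things in the scene. Friction and masses are not known exactly. Their poses are not given: they have to be found in the camera images.
- gold_board_mid (a point): centre (half-way up) of the loose gold board, 240 x 60 x 3 mm, about 50 g, stiff, slick: friction on the deck about 0.15; shut fingertips pressed on it with about 9 N drag it along. x along its length (pointing into the stand at the start), y across, z up. It lies flat in one of the three bays, its near end 45 to 60 mm in from the deck's edge, under the wire shelf
- white_board_mid (a point): the same kind of board in white, in another bay; leave it alone. Same axes
- brown_board_mid (a point): the same kind of board in brown, in another bay; leave it alone. Same axes
- stand_edge (a point): Fixed steel stand: middle of the deck's front edge, on its top face, 70 mm above the bench. x points from this edge into the stand along the bays, y along the edge, z up. Deck: y -120 to 120 mm, 320 mm deep, 16 mm thick, free space in front and below. Four dividers, 4 mm thick, 20 mm high, run front to back at y -108, -36, 36 and 108 mm: three bays 68 mm wide, centred on y -72, 0 and 72 mm
- stand_shelf (a point): middle of the front rod of the wire shelf over the bays, at its underside, 115 mm above the deck, 43 mm in from the deck's edge; same axes as stand_edge. The shelf covers all behind it, 278 mm wide; it and the croissants on it reach 50 mm higher. Its posts (20 mm square) stand outside the bays at y +-126 mm, 130 and 300 mm in. Tools reach in under it leaning back by 25 to 50 degrees
- scale_pan (a point): centre of the top face of the scale's fixed square steel pan, 150 x 150 mm, 70 mm above the bench. x points from the scale's front (the side with the keys) to its back, y to its left, z up. The housing under the pan is 170 mm wide, 48 mm high; the key console reaches to x -155 mm, 40 mm high. The board is to lie along this y axis, either way round, ends 45 mm past the pan
- tare_key_top (a point): centre of the top of the green round tare key, 24 mm across, on the scale's console, 57 mm above the bench when up; z points up
- tare_key (a joint): travel of the tare key in m: 0 up, 0.005 fully down; pressed straight down, it springs back. Fully down takes about 4 N
- shaker_mid (a point): middle of a loose aluminium flour shaker, 72 mm across, 112 mm high, standing on the bench; bystander
- bowl: loose steel bowl, 170 mm across, 75 mm high, origin at the centre of its foot; bystander
- brush: loose pastry brush, 210 mm long, lying on the bench, origin under its middle; bystander
There are look-alikes about, which are no part of the job. There is more than one size of the part that bears gold_board_mid; the job needs the larger.

How it is judged:
By the outcome, as a careful person would: the job done as asked, in the order asked, and still so for the second after the job is handed in, with the robot touching nothing.
It also fails if it takes over 69 s, if anything falls off the work surface, if the arm or the gripper's body presses on something with over 40 N, if the wrist force passes 120 N, or if a joint passes its speed limit or range.

## Robot

A 6-joint arm with a two-finger parallel gripper is mounted at the origin on the work surface. World frame = base frame: x ahead of the robot, y to its left, z up, the work surface at z = 0. Lengths are in m, angles in degrees, forces in N, time in s.
With the tool pointing down it reaches from about 0.4 to 0.825 m from the base axis. Payload 7 kg.
Tool frame: the origin (TCP) lies midway between the tips of the shut fingers; the grasp point (between the pads) lies 19 mm behind it (ctrl.grasp_offset is the distance from the TCP to the grasp point, in m); z points along the fingers, x is the direction in which the jaws open and shut, and the axes are right-handed (so a half turn about z gives the same grasp; the last joint's range is limited). The gripper opens to 88 mm and grips with 3 to 60 N. Pads are 19 mm wide; open, the fingers measure 130 mm over their backs; the gripper's body (78 mm by 193 mm) begins 47 mm behind the grasp point.
Start: joints at [-58.149, 20.546, 0.682, 0, -70.136, -16.507], TCP at [0.179, -0.651, 0.206] pointing down, gripper open.
Joint ranges: [-176.03, 176.03], [-82.01, 121.73], [-58.28, 71.71], [-173.87, 95.51], [-174.79, -0.11], [-173.66, 173.66]. Speed limits (degrees/s): [136.94, 136.94, 172.46, 180, 180, 180].

## Interface

Orientations are given as [roll, pitch, yaw] about the fixed x, y, z axes, in that order (R = Rz(yaw) Ry(pitch) Rx(roll)).
In Python, from plant import sensors, snapshot, order, ctrl gives the robot as it stands.
- The arm moves only by the tool send_rows, never from a script. Its argument "commands" is a list of rows, each a list of 3 entries, a list of its own where there are three numbers: the closure, from 0 (fully open) to 1 (shut), then the shift along the world's x, y, z in units of 0.25 m (1.0 is 0.25 m), then the turn, a rotation vector about the world's x, y, z in units of 360 degrees (1.0 is 360 degrees). In form: [[hand, [x, y, z], [ax, ay, az]], ...]. A call has 1 to 12 rows; each row shifts and turns the pose as measured when the row begins; what a row does not reach is not made up. A row lasts 1/10 s, in which the tool goes at most 50 mm and 8.59 degrees, less where a joint would pass 70% of its speed; a pose out of reach is approached as far as the arm can. A call with a number of a shift or a turn outside -1 to 1 is refused whole. A call with a gripper value outside its range is refused whole. The fingers move at their own pace and stop on an object; the grip force is fixed at half the most. Time passes only in rows, so rows that do not move let the fingers close. It gives the time, the measured TCP pose, the force and the opening at its end, in the units of the state.
- sensors.get_obs(): the state, without advancing time (a new reading comes with each control period).
- snapshot(name): name is "scene" or "top" or "wrist"; returns a dict with "color" (384x512x3 uint8, blue, green, red), "z_map" (384x512 float32, m along the optical axis (not along the pixel's ray), 0 where there is no reading), "mtx" (3x3 intrinsics, pixels), "xyz" and "attitude" of the camera in the world. Camera axes: x right, y down, z forward; pixel columns grow to the right and rows downward; lengths in m; the calibration is good to about 2 mm. A picture is of the moment at which its call begins.
- order.close_job(): hands the job in, once; it reports no verdict.
The state is a dict: "clock": time; "joint_pos": joint angles; "qvel": joint speeds; "tau": joint torques, N m; "tool_pos": TCP position; "orientation": TCP orientation; "force": force on the tool from outside, world axes, zero at the start; "moment": the same for the moment, N m; "opening": finger opening in m.
Only numpy, scipy, OpenCV 4.12 (cv2) and the standard library are available. Lean on these libraries where they do the work, as an engineer would, in place of code of your own. Each camera call takes 0.05 s, during which the arm holds its last target.

## Working session

There is one attempt and no reset: what is moved stays moved. The work goes in short steps, Python scripts to look and compute and a tool call to move; the robot and the scene stay as the last step left them, time stands still between calls to the robot, and variables do not carry over. Pictures are saved under pics/ and viewed, and the job is handed in when it is done.

Besides the shell and the picture viewer there is one more tool, called after ">>>" as a command line: name --argument value ..., lists and objects as JSON in quotes. send_rows: Moves the arm, as the interface text tells. Its arguments: {"type":"object","properties":{"commands":{"type":"array","items":{"type":"array"}}},"required":["commands"]}

```bash
ls; mkdir -p pics; cat > h.py <<'E'
import numpy as np, cv2, json
from plant import sensors, snapshot, order, ctrl
def snap(n,f=None):
    s=snapshot(n)
    np.savez('last_%s.npz'%n,**{k:np.array(v) for k,v in s.items()})
    if f: cv2.imwrite('pics/'+f,s['color'])
    return s
def load(n): 
    return dict(np.load('last_%s.npz'%n))
E
python3 - <<'E'
from h import *
for n in ['scene','top','wrist']:
    s=snap(n,n+'0.png'); print(n,np.round(s['mtx'],1).tolist(),s['xyz'],s['attitude'])
print(sensors.get_obs()); print([a for a in dir(ctrl) if a[0]!='_'])
E
```

```text
pics
scene [[382.0, 0.0, 253.2], [0.0, 382.0, 194.7], [0.0, 0.0, 1.0]] [1.30844636 0.80847849 0.97823572] [-127.21816474    0.98853985  136.35795356]
top [[490.5, 0.0, 255.8], [0.0, 490.5, 191.0], [0.0, 0.0, 1.0]] [0.44103019 0.03309927 1.73207005] [-176.04645334   -0.54397919  -91.19882662]
wrist [[309.2, 0.0, 258.4], [0.0, 309.2, 191.5], [0.0, 0.0, 1.0]] [ 0.10575644 -0.67048935  0.38322428] [ 1.63592010e+02 -7.28369257e-02  1.05382171e+02]
{'clock': 0.15, 'joint_pos': array([-5.81491771e+01,  2.05817492e+01,  6.46893129e-01, -1.56064573e-02,
       -7.01366341e+01, -1.65094072e+01]), 'qvel': array([ 0.09234386, -0.07597323,  0.08589812,  0.12440835,  0.03156406,
       -0.02864927]), 'tau': array([-1.42955138e-03, -5.83274817e+01,  2.93291295e+01,  7.00116277e+00,
        8.78925581e-03, -1.07748840e-04]), 'tool_pos': array([ 0.17848685, -0.65056456,  0.2053459 ]), 'orientation': array([-1.79993751e+02, -7.27126578e-02,  1.05336100e+02]), 'force': array([ 0.23051481, -0.64301879, -0.01251417]), 'moment': array([-0.03157925,  0.00655565,  0.00905704]), 'opening': 0.08773345288032217}
['PlanningError', 'grasp_offset']
```

View pics/scene0.png

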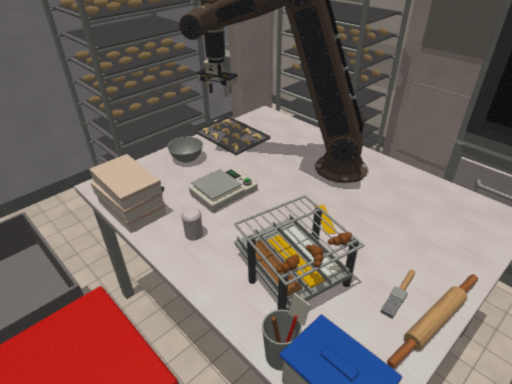

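View pics/top0.png

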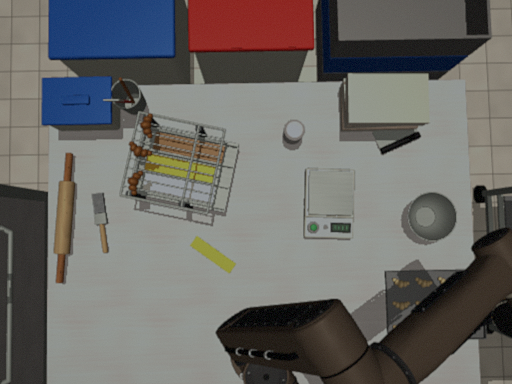

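View pics/wrist0.png

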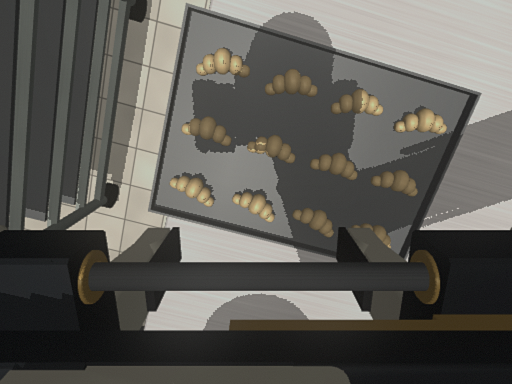

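```bash
python3 - <<'E'
from h import *
s=load('top')['color']; cv2.imwrite('pics/c1.png',cv2.resize(s[100:285,110:250],None,fx=4,fy=3.2*1.0,interpolation=cv2.INTER_CUBIC)[:600])
s=load('scene')['color']; cv2.imwrite('pics/c2.png',cv2.resize(s[180:320,220:380],None,fx=4,fy=4,interpolation=cv2.INTER_CUBIC))
s=load('top')['color']; cv2.imwrite('pics/c3.png',cv2.resize(s[150:250,290:370],None,fx=6,fy=6,interpolation=cv2.INTER_CUBIC))
E
```

```text
(no output)
```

View pics/c1.png

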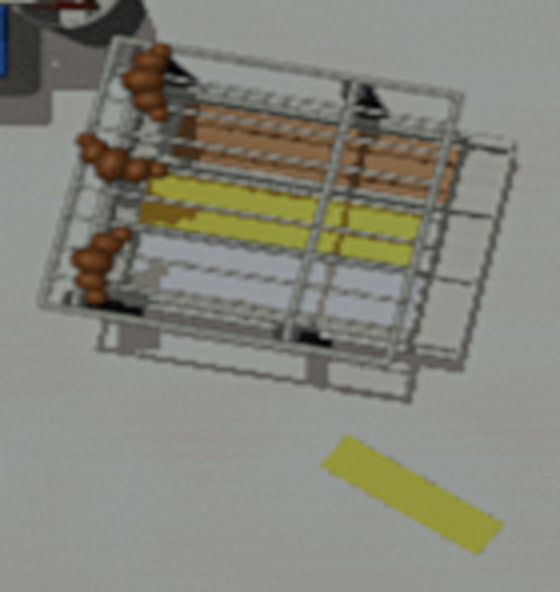

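View pics/c2.png

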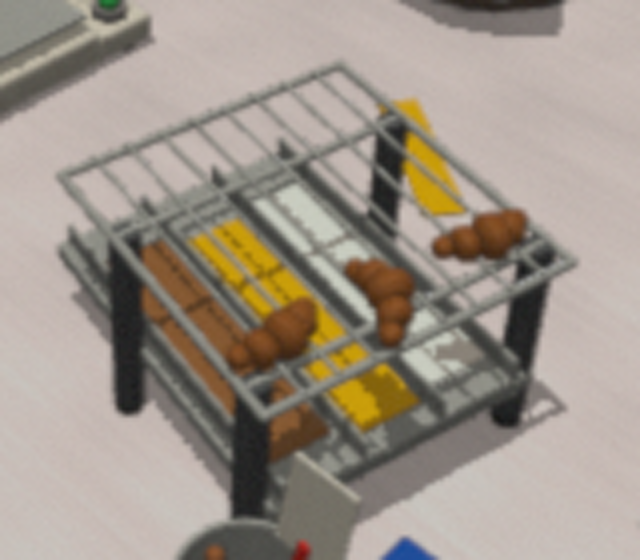

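View pics/c3.png

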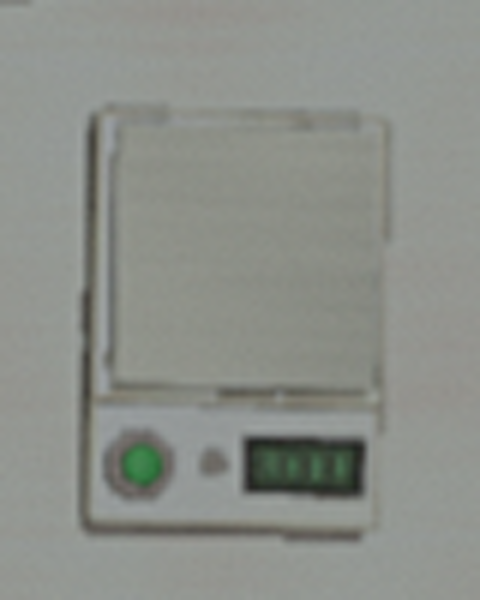

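Gold candidates: the board in the stand's middle bay (top px ~(180,167)) and the loose gold strip on the bench (top px ~(213,254)). The strip looks like the smaller size. The task's board is in a bay; I check sizes.

```bash
cat >> h.py <<'E'
from scipy.spatial.transform import Rotation as Ro
def rayplane(s,uv,z):
    uv=np.atleast_2d(uv).astype(float); K=s['mtx']; R=Ro.from_euler('xyz',s['attitude'],degrees=True).as_matrix()
    d=np.c_[(uv[:,0]-K[0,2])/K[0,0],(uv[:,1]-K[1,2])/K[1,1],np.ones(len(uv))]@R.T
    t=(z-s['xyz'][2])/d[:,2]; return s['xyz']+d*t[:,None]
def proj(s,P):
    R=Ro.from_euler('xyz',s['attitude'],degrees=True).as_matrix(); c=(np.atleast_2d(P)-s['xyz'])@R
    K=s['mtx']; return np.c_[K[0,0]*c[:,0]/c[:,2]+K[0,2],K[1,1]*c[:,1]/c[:,2]+K[1,2]]
def cloud(s):
    h,w=s['z_map'].shape; v,u=np.mgrid[:h,:w]; K=s['mtx']; z=s['z_map'].astype(float)
    R=Ro.from_euler('xyz',s['attitude'],degrees=True).as_matrix()
    return np.stack([(u-K[0,2])/K[0,0]*z,(v-K[1,2])/K[1,1]*z,z],-1)@R.T+s['xyz']
def rect(P):
    r=cv2.minAreaRect((P[:,:2]*1000).astype(np.float32)); b=cv2.boxPoints(r); return r,b
E
python3 - <<'E'
from h import *
for n in ['top','scene']:
    s=load(n); C=cloud(s); hsv=cv2.cvtColor(s['color'],cv2.COLOR_BGR2HSV)
    m=((hsv[...,0]>20)&(hsv[...,0]<34)&(hsv[...,1]>130)&(hsv[...,2]>60)).astype(np.uint8)
    m2=cv2.morphologyEx(m,cv2.MORPH_CLOSE,np.ones((5,5)))
    k,l,st,ce=cv2.connectedComponentsWithStats(m2)
    for i in range(1,k):
        if st[i,4]<150: continue
        mm=(l==i)&(m>0); v,u=np.nonzero(mm); zz=np.median(C[mm][:,2])
        for z in ((0.073,) if zz>0.03 else (0.003,)):
            print(n,st[i],zz,rect(rayplane(s,np.c_[u,v],z)))
    g=((hsv[...,0]>50)&(hsv[...,0]<75)&(hsv[...,1]>120)&(hsv[...,2]>70)).astype(np.uint8)
    k,l,st,ce=cv2.connectedComponentsWithStats(g)
    for i in range(1,k):
        if st[i,4]>10: print('green',n,st[i],ce[i],rayplane(s,ce[i],0.057),np.median(C[l==i],0))
s=load('top');C=cloud(s)
# pan
x=C[...,:2]; 
reg=np.zeros(C.shape[:2],bool); reg[155:250,295:365]=1
for lo,hi in ((0.06,0.08),(0.03,0.06)):
    mm=reg&(C[...,2]>lo)&(C[...,2]<hi); v,u=np.nonzero(mm); print(mm.sum(),np.median(C[mm][:,2]),rect(C[mm]))
reg[:]=0; reg[100:230,110:250]=1
mm=reg&(C[...,2]>0.060)&(C[...,2]<0.080); print('deck',mm.sum(),rect(C[mm]))
mm=reg&(C[...,2]>0.175)&(C[...,2]<0.20); print('shelf',mm.sum(),np.median(C[mm][:,2]),rect(C[mm]))
E
```

```text
top [ 145  154   70   29 1069] 0.072823239437388 (((640.2848510742188, 272.65191650390625), (232.35719299316406, 54.160888671875), 77.5015869140625), array([[588.7036 , 165.08705],
       [641.58105, 153.36598],
       [691.8661 , 380.2168 ],
       [638.98865, 391.93787]], dtype=float32))
top [191 237  44  36 515] 0.0018864141299086423 (((341.2985534667969, 170.0731964111328), (165.1201629638672, 37.964603424072266), 53.53315353393555), array([[276.96274 , 114.96058 ],
       [307.49393 ,  92.396034],
       [405.63437 , 225.18582 ],
       [375.10318 , 247.75037 ]], dtype=float32))
green top [311 225   6   5  25] [313.4  227.04] [[ 0.42928137 -0.17892268  0.057     ]] [ 0.42944144 -0.17764375  0.06189799]
scene [319 205  17  29 226] 0.0014188691270171638 (((344.6539611816406, 172.72459411621094), (166.06057739257812, 42.71038055419922), 53.201663970947266), array([[277.81866, 119.02995],
       [312.01892,  93.44643],
       [411.48926, 226.41924],
       [377.289  , 252.00276]], dtype=float32))
scene [268 235  30  24 340] 0.07229238719176029 (((626.5185546875, 206.3399658203125), 
[... 868 characters left out ...]
86.87733459472656), array([[ 388.88928, -315.12286],
       [ 628.80945, -328.21167],
       [ 638.1185 , -157.57428],
       [ 398.19836, -144.48547]], dtype=float32))
deck 4933 (((688.0204467773438, 304.6642150878906), (441.8261413574219, 328.3251953125), 77.10580444335938), array([[478.70038 , 125.95485 ],
       [798.7464  ,  52.688614],
       [897.3405  , 483.3736  ],
       [577.2945  , 556.63983 ]], dtype=float32))
shelf 1922 0.1931841606354472 (((666.1361083984375, 318.44805908203125), (372.8243103027344, 299.4366149902344), 76.96556091308594), array([[478.23254, 170.60583],
       [769.9541 , 103.0719 ],
       [854.0397 , 466.29028],
       [562.3181 , 533.8242 ]], dtype=float32))
```

```bash
python3 - <<'E'
from h import *
s=load('top');C=cloud(s)
a=np.radians(77); ex=np.array([np.cos(a),np.sin(a)]); ey=np.array([-ex[1],ex[0]])
o=np.array([.615,.159])
P=(C[...,:2]-o); X=P@ex; Y=P@ey; Z=C[...,2]
# front edge by column of Y
for n in ('top','scene'):
  s=load(n);C=cloud(s);P=(C[...,:2]-o); X=P@ex; Y=P@ey; Z=C[...,2]
  for y0 in np.arange(-.13,.131,.02):
    m=(abs(Y-y0)<.01)&(abs(X+.05)<.06)&(Z>.064)&(Z<.076)
    print(n,round(y0,2),m.sum(),np.round(np.sort(X[m])[:4]*1000).astype(int))
  m=(X>-.045)&(X<-.01)&(abs(Y)<.16)&(Z>.064)&(Z<.076); print(n,'Y',np.round(np.sort(Y[m])[[0,1,2,3,-4,-3,-2,-1]]*1000))
  m=(X>-.2)&(X<.35)&(abs(Y)<.2)&(Z>.175)&(Z<.196); print('shelf Z',np.median(Z[m])); 
  for y0 in (-.1,-.05,.05,.1):
    q=m&(abs(Y-y0)<.03); print(np.round(np.sort(X[q])[:6]*1000))
  q=m&(X>.05)&(X<.2); print('shelf Y',np.round(np.sort(Y[q])[[0,3,6,9,-9,-6,-3,-1]]*1000))
s=load('scene');C=cloud(s)
m=(C[...,0]>.4)&(C[...,0]<.65)&(C[...,1]>-.34)&(C[...,1]<-.14)
for lo,hi in ((.066,.076),(.035,.06)):
    q=m&(C[...,2]>lo)&(C[...,2]<hi); print('scale',np.median(C[q][:,2]),rect(C[q]))
s=load('top')
print(np.round(proj(s,[[.53,-.237,.07]])))
E
```

```text
top -0.13 20 [-60 -57 -54 -51]
top -0.11 62 [-62 -61 -61 -61]
top -0.09 86 [-62 -62 -61 -60]
top -0.07 92 [-63 -62 -61 -60]
top -0.05 68 [-62 -61 -61 -60]
top -0.03 85 [-62 -61 -61 -61]
top -0.01 95 [-62 -62 -62 -61]
top 0.01 89 [-62 -61 -60 -59]
top 0.03 62 [-61 -60 -60 -59]
top 0.05 93 [-62 -61 -61 -61]
top 0.07 96 [-62 -62 -61 -61]
top 0.09 92 [-62 -62 -61 -60]
top 0.11 56 [-63 -61 -61 -60]
top 0.13 0 []
top Y [-124. -123. -123. -122.  114.  115.  115.  116.]
shelf Z 0.19216073201415607
[-19. -19. -19. -19. -18. -18.]
[-20. -19. -19. -19. -19. -18.]
[-19. -19. -19. -19. -19. -19.]
[-19. -19. -19. -19. -19. -19.]
shelf Y [-143. -142. -141. -141.  135.  135.  136.  136.]
scene -0.13 7 [-54 -53 -40 -33]
scene -0.11 63 [-59 -59 -58 -56]
scene -0.09 29 [-62 -61 -59 -59]
scene -0.07 19 [-60 -60 -56 -12]
scene -0.05 59 [-63 -62 -61 -59]
scene -0.03 10 [-53 -31 -26 -21]
scene -0.01 50 [-59 -59 -59 -57]
scene 0.01 66 [-63 -62 -62 -60]
scene 0.03 40 [-63 -60 -59 -59]
scene 0.05 32 [-60 -60 -56 -54]
scene 0.07 39 [-63 -62 -60 -58]
scene 0.09 53 [-62 -62 -61 -61]
scene 0.11 26 [-62 -55 -54 -5
[... 162 characters left out ...]
 -17.]
[-19. -19. -18. -17. -16. -16.]
[-21. -19. -19. -17. -17. -17.]
shelf Y [-139. -139. -139. -138.  137.  138.  139.  141.]
scale 0.06930838245870297 (((544.0380249023438, -237.4306640625), (154.61404418945312, 154.30227661132812), 88.63656616210938), array([[ 465.06927, -312.88004],
       [ 619.3278 , -316.55154],
       [ 623.0068 , -161.9813 ],
       [ 468.74823, -158.30978]], dtype=float32))
scale 0.044498271869518824 (((514.5471801757812, -233.41867065429688), (172.0291748046875, 236.17019653320312), 86.59532928466797), array([[ 391.5623 , -312.26865],
       [ 627.3156 , -326.29425],
       [ 637.5321 , -154.5687 ],
       [ 401.77875, -140.54309]], dtype=float32))
[[330. 197.]]
```

```bash
python3 - <<'E'
from h import *
for n in ('top','scene'):
    s=load(n);C=cloud(s); X,Y,Z=C[...,0],C[...,1],C[...,2]
    for name,lo,hi,xa,xb in (('pan',.062,.076,.47,.61),('house',.030,.076,.41,.62)):
        m=(X>.36)&(X<.68)&(Y>-.36)&(Y<-.1)&(Z>lo)&(Z<hi)
        xs=np.arange(xa,xb,.006); L=[];H=[]
        for x in xs:
            q=m&(abs(X-x)<.004); L.append(np.percentile(Y[q],1) if q.any() else np.nan);H.append(np.percentile(Y[q],99) if q.any() else np.nan)
        for k,v in (('R',L),('L',H)):
            v=np.array(v); ok=~np.isnan(v); p=np.polyfit(xs[ok],v[ok],1)
            for _ in range(3):
                r=abs(np.polyval(p,xs)-v); ok=r<max(.002,np.nanmedian(r)*2); p=np.polyfit(xs[ok],v[ok],1)
            print(n,name,k,'ang',round(np.degrees(np.arctan(p[0])),2),'y@.53',round(np.polyval(p,.53),4),ok.sum(),len(xs))
        ys=np.arange(-.295,-.175,.006); L=[];H=[]
        for y in ys:
            q=m&(abs(Y-y)<.004); L.append(np.percentile(X[q],1)); H.append(np.percentile(X[q],99))
        for k,v in (('F',L),('B',H)):
            v=np.array(v); p=np.polyfit(ys,v,1)
            for _ in range(3):
                r=abs(np.polyval(p,ys)-v); ok=r<max(.002,np.median(r)*2); p=np.polyfit(ys[ok],v[ok],1)
            print(n,name,k,'ang',round(-np.degrees(np.arctan(p[0])),2),'x@-.237',round(np.polyval(p,-.237),4),ok.sum(),len(ys))
# other things
s=load('top');C=cloud(s)
for nm,(u,v) in dict(shaker=(293,130),bowl=(432,216),brush=(100,215)).items(): print(nm,C[v,u])
c=load('scene'); cv2.imwrite('pics/c4.png',cv2.resize(c['color'][150:220,170:270],None,fx=7,fy=7,interpolation=cv2.INTER_CUBIC))
E
```

```text
top pan R ang -2.5 y@.53 -0.3108 21 24
top pan L ang -1.96 y@.53 -0.1652 15 24
top pan F ang -3.74 x@-.237 0.4748 16 20
top pan B ang -3.28 x@-.237 0.6212 19 20
top house R ang -2.66 y@.53 -0.3191 33 35
top house L ang -2.72 y@.53 -0.1537 35 35
top house F ang -3.5 x@-.237 0.3967 18 20
top house B ang -2.08 x@-.237 0.6295 18 20
scene pan R ang -2.88 y@.53 -0.3079 16 24
scene pan L ang -2.63 y@.53 -0.1629 22 24
scene pan F ang -2.2 x@-.237 0.4744 16 20
scene pan B ang -3.01 x@-.237 0.6174 20 20
scene house R ang -4.02 y@.53 -0.3087 28 35
scene house L ang -2.33 y@.53 -0.151 30 35
scene house F ang -3.07 x@-.237 0.3983 16 20
scene house B ang -2.97 x@-.237 0.6298 20 20
shaker [ 0.75356181 -0.112725    0.11627799]
bowl [ 0.4589398  -0.60438848  0.00815932]
brush [0.48633485 0.5579226  0.01940242]
```

View pics/c4.png

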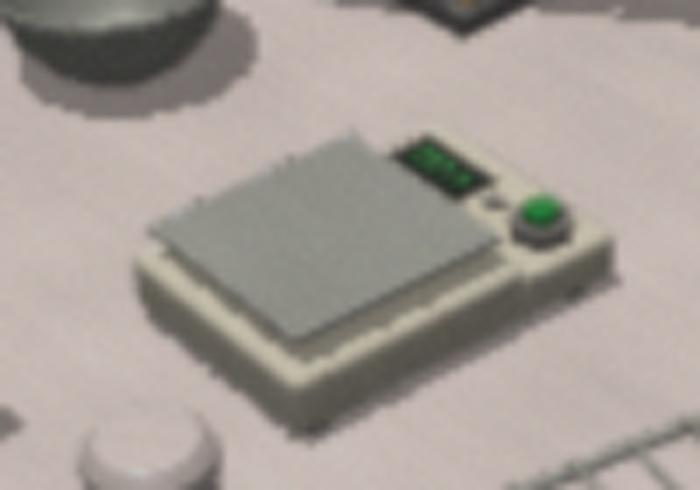

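```bash
cat >> h.py <<'E'
a_=np.radians(77); EX=np.array([np.cos(a_),np.sin(a_),0]); EY=np.array([-EX[1],EX[0],0]); O=np.array([.615,.159,0])-.061*EX
def stand(d,z,y=0): return O+d*EX+y*EY+[0,0,z]
def tool(yaw,lean):
    R=Ro.from_euler('xyz',[180,0,yaw],degrees=True); ax=-R.as_matrix()[:,0]
    return Ro.from_rotvec(ax*np.radians(lean))*R
def plan(p,R,n=None):
    o=sensors.get_obs(); R0=Ro.from_euler('xyz',o['orientation'],degrees=True)
    dp=p-o['tool_pos']; rv=(R*R0.inv()).as_rotvec(degrees=True)
    k=n or int(np.ceil(max(np.linalg.norm(dp)/.05,np.linalg.norm(rv)/8.59)))
    print('clock',o['clock'],'pos',np.round(o['tool_pos'],4),'dp mm',np.round(dp*1e3,1),'rv deg',np.round(rv,2),'F',np.round(o['force'],1),'open',round(o['opening'],4))
    print(k,'rows of',np.round(dp/.25/k,4).tolist(),np.round(rv/360/k,5).tolist())
def loc():
    o=sensors.get_obs(); p=o['tool_pos']-O; print('d',p@EX,'y',p@EY,'z',p[2],'F',np.round(o['force'],1),'T',np.round(o['moment'],2),'ori',np.round(o['orientation'],1),'op',o['opening'],'t',o['clock'])
E
python3 - <<'E'
from h import *
plan(stand(-.06,.30),tool(167,47))
E
```

```text
clock 0.15 pos [ 0.1785 -0.6506  0.2053] dp mm [409.3 691.7  94.7] rv deg [ 35.47 -34.15  58.  ] F [ 0.2 -0.6 -0. ] open 0.0877
17 rows of [0.0963, 0.1627, 0.0223] [0.0058, -0.00558, 0.00948]
```

>>> send_rows --commands '[[1,[0.05,0.1,0.13],[0.006,-0.006,0.0095]],[1,[0.08,0.14,0.11],[0.006,-0.006,0.0095]],[1,[0.09,0.16,0.08],[0.006,-0.006,0.0095]],[1,[0.1,0.16,0.04],[0.006,-0.006,0.0095]],[1,[0.1,0.16,0],[0.006,-0.006,0.0095]],[1,[0.1,0.16,0],[0.006,-0.006,0.0095]],[1,[0.1,0.16,0],[0.006,-0.006,0.0095]],[1,[0.1,0.16,0],[0.006,-0.006,0.0095]],[1,[0.1,0.16,0],[0.006,-0.006,0.0095]],[1,[0.1,0.16,0],[0.006,-0.006,0.0095]],[1,[0.1,0.16,0],[0.006,-0.006,0.0095]],[1,[0.1,0.16,0],[0.006,-0.006,0.0095]]]'

```text
clock: 1.35
tool_pos: [0.4637, -0.1729, 0.2963]
orientation: [143.2, -4.9, 151.1]
force: [-0.3, -1.0, 0.3]
opening: 0.0015
```

```bash
python3 - <<'E'
from h import *
plan(stand(-.06,.30),tool(167,47))
E
```

```text
clock 1.35 pos [ 0.4637 -0.1729  0.2963] dp mm [124.1 214.    3.7] rv deg [ 7.78 -8.2  15.4 ] F [-0.3 -1.   0.3] open 0.0015
5 rows of [0.0993, 0.1712, 0.003] [0.00432, -0.00456, 0.00856]
```

>>> send_rows --commands '[[1,[0.09,0.15,0],[0.0038,-0.004,0.0075]],[1,[0.09,0.15,0],[0.0038,-0.004,0.0075]],[1,[0.09,0.15,0],[0.0038,-0.004,0.0075]],[1,[0.09,0.15,0],[0.0038,-0.004,0.0075]],[1,[0.08,0.13,0],[0.0035,-0.0035,0.007]],[1,[0.05,0.1,0],[0.003,-0.003,0.006]],[1,[0,0,0],[0,0,0]]]'

```text
clock: 2.05
tool_pos: [0.5902, 0.0484, 0.2946]
orientation: [132.4, -0.0, 168.0]
force: [-0.3, 0.2, -0.8]
opening: 0.0007
```

```bash
python3 - <<'E'
from h import *
plan(stand(-.06,.105),tool(167,47)); loc()
s=snap('wrist','w1.png');snap('scene','s1.png')
print(proj(s,[stand(.059,.073,.03),stand(.059,.073,-.03),stand(0,.07,-.12),stand(0,.07,.12),stand(0.043,.185,0)]))
E
```

```text
clock 2.05 pos [0.5902 0.0484 0.2946] dp mm [  -2.5   -7.3 -189.6] rv deg [-0.59  0.08 -0.99] F [-0.3  0.2 -0.8] open 0.0007
4 rows of [-0.0025, -0.0073, -0.1896] [-0.00041, 6e-05, -0.00069]
d -0.05231951823604562 y -0.0007496128884026883 z 0.2945925413631024 F [-0.3  0.2 -0.8] T [-2.43  0.62  0.06] ori [132.4  -0.  168. ] op 0.0006576026899495446 t 2.05
[[281.60156297  90.70179273]
 [233.94499723  90.10835667]
 [148.11943608  47.14470109]
 [367.94663889  50.3751871 ]
 [258.06646166 159.61478062]]
```

View pics/w1.png

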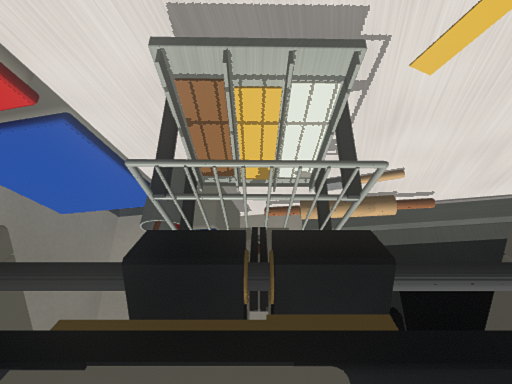

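View pics/s1.png

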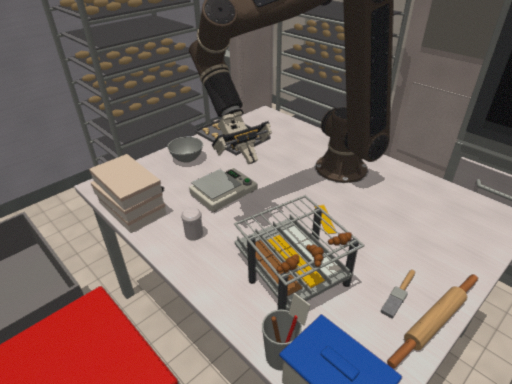

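```bash
python3 - <<'E'
from h import *
s=load('wrist'); hsv=cv2.cvtColor(s['color'],cv2.COLOR_BGR2HSV)
m=((hsv[...,0]>16)&(hsv[...,0]<34)&(hsv[...,1]>130)&(hsv[...,2]>60)); m[:, :225]=0; m[:,290:]=0; m[:80]=0;m[155:]=0
for v in range(84,150,6):
    u=np.nonzero(m[v])[0]
    if len(u): P=rayplane(s,[[u[0]-.5,v],[u[-1]+.5,v]],.073)-O; print(v,u[0],u[-1],np.round(P@EX*1e3,1),np.round(P@EY*1e3,1))
v0=[np.nonzero(m[:,u])[0][0] for u in range(240,280,5)]; P=rayplane(s,np.c_[np.arange(240,280,5),np.array(v0)-.5],.073)-O; print('near',np.round(P@EX*1e3,1))
for u in (160,200,260,330):
  P=rayplane(s,[[u,v] for v in (40,44,48)],.07)-O; print(s['color'][36:56:1,u].mean(1).astype(int), np.round(P@EX*1e3))
E
```

```text
90 234 281 [58.8 57.8] [-30.5  29.8]
96 235 280 [69.3 68.3] [-29.8  29.4]
102 236 279 [80.4 79.4] [-29.1  29. ]
108 236 279 [92. 91.] [-29.6  29.9]
114 237 278 [104.3 103.3] [-28.9  29.5]
120 237 278 [117.2 116.2] [-29.4  30.5]
126 238 277 [130.8 129.8] [-28.6  30. ]
132 238 276 [145.2 144.2] [-29.2  29.6]
138 239 276 [160.4 159.4] [-28.3  30.7]
144 239 275 [176.6 175.6] [-29.   30.2]
near [52.8 52.7 52.6 52.4 52.3 52.2 52.1 53.7]
[171  88  83  87  87  88  88  85  89 124 151 164 111  84  90  84  83  84
  82  81] [-9. -4.  1.]
[131  91  78  80  80  79  79  82  82  96 142 155 160 159 158 158 157 158
 158 159] [-10.  -5.   0.]
[136 134  83  78  80  83  84  80  80  81 107 146 156 158 157 158 157 158
 157 158] [-11.  -6.  -1.]
[132 133 133  82  78  81  81  81  82  80  80 115 154 163 162 160 160 160
 160 159] [-12.  -7.  -2.]
```

>>> send_rows --commands '[[1,[-0.005,-0.02,-0.16],[-0.0005,0,-0.001]],[1,[-0.003,-0.01,-0.18],[-0.0005,0,-0.001]],[1,[0,0,-0.18],[-0.0003,0,-0.0007]],[1,[0,0,-0.16],[0,0,0]],[1,[0,0,-0.1],[0,0,0]],[1,[0,0,-0.04],[0,0,0]],[1,[0,0,0],[0,0,0]]]'

```text
clock: 2.85
tool_pos: [0.5854, 0.0303, 0.0876]
orientation: [133.4, 0.6, 166.4]
force: [-0.2, 0.8, 0.9]
opening: 0.0004
```

```bash
python3 - <<'E'
from h import *
loc(); plan(stand(.075,.086),tool(167,47),8)
E
```

```text
d -0.0710195864638234 y -0.00011459089522513393 z 0.0875671070034907 F [-0.2  0.8  0.9] T [-2.33  0.65  0.01] ori [133.4   0.6 166.4] op 0.00037231749289372637 t 2.85
clock 2.85 pos [0.5854 0.0303 0.0876] dp mm [ 32.7 142.3  -1.6] rv deg [0.52 0.49 0.62] F [-0.2  0.8  0.9] open 0.0004
8 rows of [0.0164, 0.0712, -0.0008] [0.00018, 0.00017, 0.00021]
```

>>> send_rows --commands '[[1,[0.016,0.07,-0.001],[0.0002,0.0002,0.0003]],[1,[0.016,0.07,-0.001],[0.0002,0.0002,0.0003]],[1,[0.016,0.07,-0.001],[0.0002,0.0002,0.0003]],[1,[0.016,0.07,-0.001],[0.0002,0.0002,0.0003]],[1,[0.016,0.07,-0.001],[0.0002,0.0002,0]],[1,[0.016,0.07,0],[0,0,0]],[1,[0.016,0.06,0],[0,0,0]],[1,[0.01,0.04,0],[0,0,0]],[1,[0,0,0],[0,0,0]]]'

```text
clock: 3.75
tool_pos: [0.6221, 0.1732, 0.0984]
orientation: [132.9, 1.1, 167.1]
force: [-0.0, 0.0, -0.1]
opening: 0.0006
```

```bash
python3 - <<'E'
from h import *
loc(); plan(stand(.075,.080),tool(167,47),1)
snap('wrist','w2.png');snap('scene','s2.png')
E
```

```text
d 0.07647478452988465 y -0.0037042995322916997 z 0.09838510743409366 F [-0.   0.  -0.1] T [-2.42  0.73 -0.03] ori [132.9   1.1 167.1] op 0.0005729650958099157 t 3.75
clock 3.75 pos [0.6221 0.1732 0.0984] dp mm [ -3.9  -0.6 -18.4] rv deg [ 0.16  1.1  -0.06] F [-0.   0.  -0.1] open 0.0006
1 rows of [-0.0158, -0.0024, -0.0735] [0.00044, 0.00305, -0.00017]
```

View pics/w2.png

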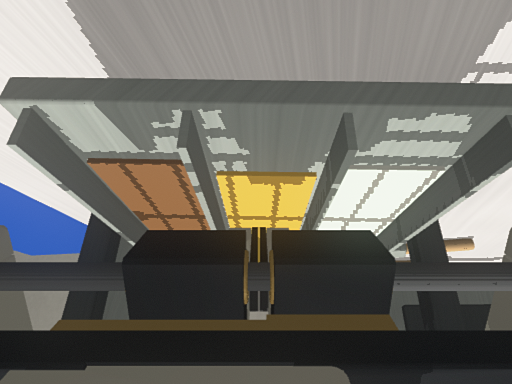

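View pics/s2.png

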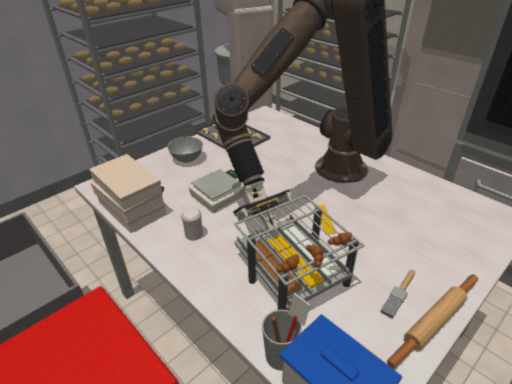

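>>> send_rows --commands '[[1,[-0.006,-0.001,-0.02],[0.0004,0.001,0]],[1,[-0.006,-0.001,-0.02],[0.0002,0.001,0]],[1,[-0.002,0,-0.012],[0,0.001,0]],[1,[0,0,0],[0,0,0]]]'

```text
clock: 4.25
tool_pos: [0.6179, 0.1687, 0.083]
orientation: [133.0, -0.2, 166.9]
force: [-0.7, 0.1, -0.3]
opening: 0.0006
```

```bash
python3 - <<'E'
from h import *
loc(); plan(stand(.075,.080),tool(167,47),1)
E
```

```text
d 0.07109301102232052 y -0.0005967702466803064 z 0.08301174997395572 F [-0.7  0.1 -0.3] T [-2.38  0.63 -0.01] ori [133.   -0.2 166.9] op 0.0006222051777852076 t 4.25
clock 4.25 pos [0.6179 0.1687 0.083 ] dp mm [ 0.3  3.9 -3. ] rv deg [-0.01 -0.19  0.13] F [-0.7  0.1 -0.3] open 0.0006
1 rows of [0.0012, 0.0158, -0.012] [-2e-05, -0.00052, 0.00037]
```

>>> send_rows --commands '[[1,[0.004,0.02,-0.004],[0,0,0]],[1,[0.001,0.003,-0.006],[0,0,0]],[1,[0,0,-0.004],[0,0,0]],[1,[0,0,0],[0,0,0]]]'

```text
clock: 4.65
tool_pos: [0.6194, 0.1743, 0.0787]
orientation: [133.0, -0.2, 166.8]
force: [-0.7, -0.4, -0.2]
opening: 0.0006
```

```bash
python3 - <<'E'
from h import *
loc()
E
```

```text
d 0.07692707284938302 y -0.0008015864436861561 z 0.07867096100782842 F [-0.7 -0.4 -0.2] T [-2.38  0.66  0.02] ori [133.   -0.2 166.8] op 0.0006011291149482862 t 4.65
```

Not in contact yet; creep down.

>>> send_rows --commands '[[1,[0,0,-0.006],[0,0,0]],[1,[0,0,-0.004],[0,0,0]]]'

```text
clock: 4.85
tool_pos: [0.6195, 0.1745, 0.0764]
orientation: [133.0, -0.2, 166.8]
force: [0.5, 0.2, 0.8]
opening: 0.0005
```

```bash
python3 - <<'E'
from h import *
loc()
E
```

```text
d 0.07706519073723285 y -0.0008994333321734426 z 0.07635854187447849 F [0.5 0.2 0.8] T [-2.4   0.65  0.  ] ori [133.   -0.2 166.8] op 0.0005217375897368291 t 4.85
```

>>> send_rows --commands '[[1,[0,0,-0.006],[0,0,0]],[1,[0,0,-0.004],[0,0,0]]]'

```text
clock: 5.05
tool_pos: [0.6195, 0.1744, 0.0737]
orientation: [133.0, -0.2, 166.8]
force: [-1.0, 0.2, -0.2]
opening: 0.0004
```

```bash
python3 - <<'E'
from h import *
loc()
E
```

```text
d 0.07702869079988689 y -0.0009328388474367953 z 0.07373667772085242 F [-1.   0.2 -0.2] T [-2.36  0.68 -0.01] ori [133.   -0.2 166.8] op 0.0003543964353875368 t 5.05
```

>>> send_rows --commands '[[1,[0,0,-0.005],[0,0,0]],[1,[0,0,-0.004],[0,0,0]]]'

```text
clock: 5.25
tool_pos: [0.6195, 0.1744, 0.0713]
orientation: [133.0, -0.2, 166.8]
force: [-1.0, -0.6, 0.1]
opening: 0.0001
```

```bash
python3 - <<'E'
from h import *
loc(); snap('wrist','w3.png')
E
```

```text
d 0.07702799224305225 y -0.0009355002421909543 z 0.0713111559356316 F [-1.  -0.6  0.1] T [-2.39  0.62  0.03] ori [133.   -0.2 166.8] op 0.00010828602425688234 t 5.25
```

View pics/w3.png

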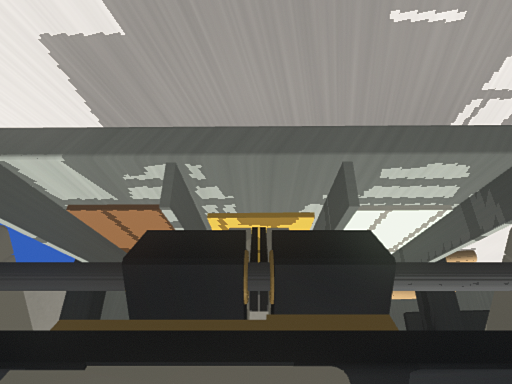

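```bash
python3 - <<'E'
from h import *
s=load('wrist'); hsv=cv2.cvtColor(s['color'],cv2.COLOR_BGR2HSV); C=cloud(s)-O
m=((hsv[...,0]>16)&(hsv[...,0]<34)&(hsv[...,1]>130)&(hsv[...,2]>60)); m[:, :190]=0; m[:,330:]=0; m[:200]=0;m[229:]=0
for z in (.070,.073,.076):
  us=np.arange(215,310,15); v0=[np.nonzero(m[:,u])[0][0] for u in us]; P=rayplane(s,np.c_[us,np.array(v0)-.5],z)-O; print(v0,'near',np.round(P@EX*1e3,1), np.round(P@EY*1e3,1))
print('gold z',np.percentile(C[m][:,2],[5,50,95]),'d',np.percentile(C[m]@EX,[1,99]))
dk=C[185:200,200:320].reshape(-1,3); print('deck z',np.percentile(dk[:,2],[5,50,95]))
# finger tips in depth
for v in range(225,262,4):
    print(v,[(round(float(C[v,u]@EX),3),round(float(C[v,u,2]),3)) for u in (235,252,258,266,280)])
cv2.imwrite('pics/w3c.png',cv2.resize(s['color'][190:300,180:340],None,fx=5,fy=5,interpolation=cv2.INTER_CUBIC))
for _ in range(3): loc()
E
```

```text
[np.int64(214), np.int64(214), np.int64(213), np.int64(213), np.int64(213), np.int64(213), np.int64(213)] near [55.2 55.3 54.  54.1 54.1 54.2 54.3] [-25.9 -17.5  -9.   -0.7   7.7  16.   24.4]
[np.int64(214), np.int64(214), np.int64(213), np.int64(213), np.int64(213), np.int64(213), np.int64(213)] near [48.  48.1 46.8 46.9 47.  47.1 47.1] [-24.8 -16.8  -8.7  -0.7   7.3  15.3  23.3]
[np.int64(214), np.int64(214), np.int64(213), np.int64(213), np.int64(213), np.int64(213), np.int64(213)] near [40.8 40.9 39.7 39.7 39.8 39.9 40. ] [-23.7 -16.   -8.3  -0.7   6.9  14.5  22.1]
gold z [0.0699898  0.07219504 0.0726532 ] d [0.05404435 0.07289452]
deck z [0.06887134 0.06932768 0.06980526]
225 [(0.067, 0.073), (0.068, 0.072), (0.067, 0.073), (0.068, 0.072), (0.068, 0.072)]
229 [(0.05, 0.081), (0.054, 0.08), (0.075, 0.072), (0.051, 0.081), (0.051, 0.081)]
233 [(-0.017, 0.106), (0.049, 0.084), (0.083, 0.072), (0.052, 0.083), (-0.018, 0.107)]
237 [(-0.019, 0.108), (0.046, 0.087), (0.089, 0.073), (0.046, 0.087), (-0.019, 0.108)]
241 [(-0.02, 0.11), (0.043, 0.09), (0.099, 0.072), (0.043, 0.09), (-0.02
[... 237 characters left out ...]
(0.035, 0.098), (-0.027, 0.115)]
257 [(-0.028, 0.117), (0.03, 0.101), (0.142, 0.072), (0.031, 0.101), (-0.027, 0.116)]
261 [(-0.028, 0.117), (0.028, 0.104), (0.155, 0.072), (0.028, 0.104), (-0.029, 0.118)]
d 0.07696699797215284 y -0.0008415343522353559 z 0.0711116041619497 F [ 0.4 -0.2 -1. ] T [-2.4   0.66  0.02] ori [133.   -0.2 166.8] op 0.00019631517119479856 t 5.3
d 0.07696699797215284 y -0.0008415343522353559 z 0.0711116041619497 F [ 0.4 -0.2 -1. ] T [-2.4   0.66  0.02] ori [133.   -0.2 166.8] op 0.00019631517119479856 t 5.3
d 0.07696699797215284 y -0.0008415343522353559 z 0.0711116041619497 F [ 0.4 -0.2 -1. ] T [-2.4   0.66  0.02] ori [133.   -0.2 166.8] op 0.00019631517119479856 t 5.3
```

View pics/w3c.png

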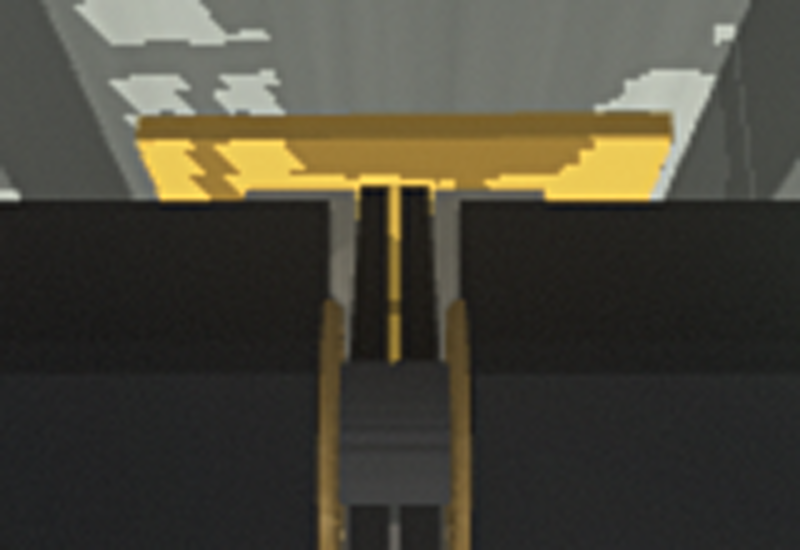

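```bash
python3 - <<'E'
from h import *
s=load('wrist'); o=sensors.get_obs(); R=Ro.from_euler('xyz',o['orientation'],degrees=True).as_matrix(); p=o['tool_pos']
for zz in (0,-.01,-.019,-.03):
  for yy in (-.0095,0): print(zz,yy,proj(s,p+R@[0,yy,zz]).round(1))
C=cloud(s)
# tool frame coordinates of finger pixels
for v in range(220,246,1):
    q=[(C[v,u]-p)@R*1e3 for u in (251,265,240)]; print(v,np.round(q,1).tolist())
E
```

```text
0 -0.0095 [[259.7 214.1]]
0 0 [[259.6 228.4]]
-0.01 -0.0095 [[259.8 220.2]]
-0.01 0 [[259.7 235.2]]
-0.019 -0.0095 [[259.8 226.2]]
-0.019 0 [[259.8 241.9]]
-0.03 -0.0095 [[259.9 234.5]]
-0.03 0 [[259.9 251. ]]
220 [[-5.0, -11.1, -13.9], [3.0, -11.2, -14.0], [-11.3, -10.9, -13.4]]
221 [[-5.0, -9.8, -12.1], [3.0, -10.1, -12.7], [-11.3, -10.1, -12.7]]
222 [[-5.1, -8.9, -11.5], [3.0, -8.9, -11.3], [-11.4, -9.0, -11.7]]
223 [[-5.1, -7.8, -10.3], [3.1, -7.2, -8.8], [-11.5, -7.7, -9.8]]
224 [[-5.1, -6.5, -8.6], [3.1, -6.3, -8.1], [-11.6, -6.6, -8.9]]
225 [[-5.2, -5.2, -7.0], [3.1, -5.8, -8.4], [-11.7, -5.4, -7.5]]
226 [[-5.2, -4.1, -6.0], [3.2, -4.3, -6.5], [-11.8, -4.2, -6.2]]
227 [[-5.2, -3.0, -4.9], [2.9, -9.3, -19.6], [-11.8, -3.3, -5.6]]
228 [[-4.7, -11.5, -26.3], [2.8, -9.8, -22.2], [-10.6, -11.1, -25.2]]
229 [[-4.7, -10.6, -25.4], [2.8, -9.5, -22.9], [-10.5, -11.1, -26.5]]
230 [[-4.7, -10.1, -25.6], [2.8, -9.1, -23.2], [-6.4, -38.6, -91.0]]
231 [[-4.7, -9.7, -26.1], [2.7, -9.5, -25.6], [-6.5, -38.1, -90.6]]
232 [[-4.8, -8.7, -25.0], [2.7, -9.9, -27.7], [-6.3, -38.6, -92.5]]
233 [[-4.
[... 178 characters left out ...]
, -38.1, -93.6]]
236 [[-4.6, -9.3, -31.5], [2.6, -9.6, -32.2], [-6.2, -38.7, -95.6]]
237 [[-4.6, -9.3, -32.7], [2.6, -9.0, -32.1], [-6.2, -38.4, -95.6]]
238 [[-4.6, -9.3, -33.9], [2.5, -10.0, -35.4], [-6.2, -38.2, -95.9]]
239 [[-4.5, -9.3, -35.0], [2.5, -9.6, -35.7], [-6.0, -38.9, -98.0]]
240 [[-4.5, -9.9, -37.6], [2.5, -9.5, -36.7], [-6.0, -38.7, -98.2]]
241 [[-4.5, -9.5, -37.7], [2.5, -9.5, -37.7], [-6.1, -38.1, -97.7]]
242 [[-4.5, -9.2, -38.3], [2.4, -9.6, -39.1], [-6.1, -37.7, -97.6]]
243 [[-4.4, -9.6, -40.2], [2.4, -9.3, -39.6], [-6.0, -37.9, -98.6]]
244 [[-4.4, -9.6, -41.3], [2.4, -9.5, -41.2], [-5.9, -38.5, -100.5]]
245 [[-4.4, -9.2, -41.5], [2.4, -10.0, -43.2], [-5.9, -38.5, -101.0]]
```

>>> send_rows --commands '[[1,[0,0,-0.005],[0,0,0]],[1,[0,0,-0.004],[0,0,0]]]'

```text
clock: 5.5
tool_pos: [0.6195, 0.1744, 0.0688]
orientation: [133.0, -0.2, 166.8]
force: [0.4, -0.2, 0.1]
opening: 0.0003
```

```bash
python3 - <<'E'
from h import *
loc()
E
```

```text
d 0.07697955099124726 y -0.0009191899298311888 z 0.06878720647885644 F [ 0.4 -0.2  0.1] T [-2.3   0.64  0.03] ori [133.   -0.2 166.8] op 0.00025640850642352233 t 5.5
```

>>> send_rows --commands '[[1,[0,0,-0.005],[0,0,0]],[1,[0,0,-0.003],[0,0,0]]]'

```text
clock: 5.7
tool_pos: [0.6195, 0.1744, 0.0666]
orientation: [133.0, -0.2, 166.8]
force: [-0.1, -0.8, -0.5]
opening: 0.0004
```

```bash
python3 - <<'E'
from h import *
loc()
E
```

```text
d 0.07696627124662517 y -0.0009122457636948519 z 0.06656448405646333 F [-0.1 -0.8 -0.5] T [-2.37  0.66  0.02] ori [133.   -0.2 166.8] op 0.0004203884344644434 t 5.7
```

>>> send_rows --commands '[[1,[0,0,0.016],[0,0,0]],[1,[0.012,0.03,0],[0,0,0]],[1,[0.008,0.03,-0.004],[0,0,0]],[1,[0,0,-0.003],[0,0,0]]]'

```text
clock: 6.1
tool_pos: [0.6252, 0.1906, 0.0694]
orientation: [133.0, -0.2, 166.8]
force: [1.0, -0.3, 0.4]
opening: 0.0002
```

```bash
python3 - <<'E'
from h import *
loc()
E
```

```text
d 0.09413818849206508 y -0.002860023471488246 z 0.06937116546321315 F [ 1.  -0.3  0.4] T [-2.4   0.59  0.01] ori [133.   -0.2 166.8] op 0.00015572097821750784 t 6.1
```

>>> send_rows --commands '[[1,[-0.008,0,-0.006],[0,0,0]],[1,[0,0,-0.006],[0,0,0]],[1,[0,0,-0.003],[0,0,0]]]'

```text
clock: 6.4
tool_pos: [0.623, 0.1915, 0.0656]
orientation: [133.0, -0.1, 166.9]
force: [-0.5, -0.4, 5.2]
opening: 0.0003
```

```bash
python3 - <<'E'
from h import *
loc(); 
E
```

```text
d 0.09442241745449945 y -0.00046141123107026736 z 0.06558733817582278 F [-0.5 -0.4  5.2] T [-1.28  0.43 -0.01] ori [ 1.330e+02 -1.000e-01  1.669e+02] op 0.00032982350309465944 t 6.4
```

>>> send_rows --commands '[[1,[0,0,-0.006],[0,0,0]],[1,[-0.0045,-0.0195,-0.006],[0,0,0]],[1,[-0.0045,-0.0195,-0.006],[0,0,0]]]'

```text
clock: 6.7
tool_pos: [0.6232, 0.1835, 0.0655]
orientation: [132.7, 0.1, 166.9]
force: [-0.2, 0.4, 7.6]
opening: 0.0004
```

```bash
python3 - <<'E'
from h import *
loc(); 
E
```

```text
d 0.08676272729403427 y -0.0025127445049091166 z 0.06552245286730327 F [-0.2  0.4  7.6] T [-0.23  0.16  0.04] ori [1.327e+02 1.000e-01 1.669e+02] op 0.00042801383125761513 t 6.7
```

>>> send_rows --commands '[[1,[-0.006,-0.0195,-0.009],[0,0,0]],[1,[-0.006,-0.0195,-0.009],[0,0,0]],[1,[-0.006,-0.0195,-0.009],[0,0,0]]]'

```text
clock: 7.0
tool_pos: [0.6229, 0.1711, 0.0655]
orientation: [132.2, 0.6, 166.9]
force: [0.3, 0.8, 11.1]
opening: 0.0005
```

```bash
cat >> h.py <<'E'
def near(f=None):
    s=snap('wrist',f); hsv=cv2.cvtColor(s['color'],cv2.COLOR_BGR2HSV)
    m=((hsv[...,0]>16)&(hsv[...,0]<34)&(hsv[...,1]>130)&(hsv[...,2]>60)); m[229:]=0
    k,l,st,ce=cv2.connectedComponentsWithStats(m.astype(np.uint8)); 
    i=max(range(1,k),key=lambda i:st[i,4]); m=l==i; print('comp',st[i],ce[i])
    us=[u for u in np.arange(st[i,0]+6,st[i,0]+st[i,2]-6,max(1,st[i,2]//6))]
    v0=[np.nonzero(m[:,u])[0][0] for u in us]; P=rayplane(s,np.c_[us,np.array(v0)-.5],.070)-O; print('near(z70)',np.round(P@EX*1e3,1),np.round(P@EY*1e3,1))
    return s
E
python3 - <<'E'
from h import *
loc(); near('w4.png')
E
```

```text
d 0.0745844533316619 y -0.004930968359860058 z 0.06553241617166702 F [ 0.3  0.8 11.1] T [0.82 0.09 0.19] ori [132.2   0.6 166.9] op 0.0005292272291336492 t 7.0
comp [ 200  211  120   18 1967] [259.96542959 219.37061515]
near(z70) [35.5 35.3 35.  34.8 33.2 33. ] [-31.8 -21.7 -11.7  -1.7   8.1  18. ]
```

View pics/w4.png

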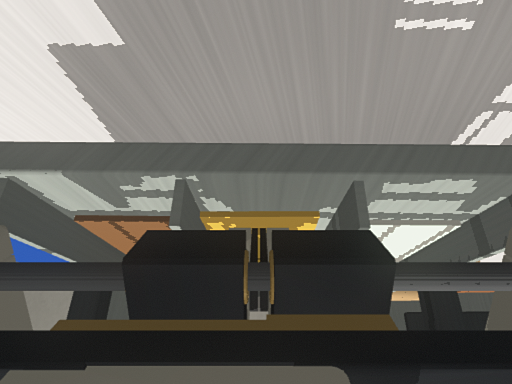

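```bash
python3 - <<'E'
from h import *
plan(stand(.04,.0655),tool(167,47),8)
E
```

```text
clock 7.05 pos [0.6227 0.1705 0.0654] dp mm [-12.5 -32.    0.1] rv deg [-0.68  0.79  0.09] F [-1.   0.7 12.3] open 0.0003
8 rows of [-0.0062, -0.016, 0.0] [-0.00024, 0.00027, 3e-05]
```

>>> send_rows --commands '[[1,[-0.014,-0.0195,-0.007],[-0.0004,0.0006,0]],[1,[-0.014,-0.0195,-0.007],[-0.0004,0.0006,0]],[1,[-0.014,-0.0195,-0.007],[-0.0004,0.0006,0]],[1,[-0.014,-0.0195,-0.007],[-0.0004,0.0006,0]]]'

```text
clock: 7.45
tool_pos: [0.6134, 0.1528, 0.0655]
orientation: [132.4, 0.4, 166.9]
force: [-0.1, 1.0, 7.7]
opening: 0.0004
```

```bash
python3 - <<'E'
from h import *
loc(); near('w5.png')
E
```

```text
d 0.054590880324647546 y 0.00017398386720803046 z 0.065524384984429 F [-0.1  1.   7.7] T [ 0.07  0.03 -0.1 ] ori [132.4   0.4 166.9] op 0.0003503604905732212 t 7.45
comp [ 201  210  120   19 1997] [259.69404106 219.22283425]
near(z70) [13.3 14.4 14.3 14.1 14.  15.1] [-25.9 -16.1  -6.1   3.9  13.8  23.9]
```

>>> send_rows --commands '[[1,[-0.007,-0.0195,-0.008],[-0.0003,0.0004,0]],[1,[-0.007,-0.0195,-0.008],[-0.0003,0.0004,0]],[1,[-0.007,-0.0195,-0.008],[-0.0003,0.0004,0]],[1,[-0.007,-0.0195,-0.008],[-0.0003,0.0004,0]],[1,[-0.007,-0.0195,-0.006],[-0.0003,0.0004,0]]]'

```text
clock: 8.0
tool_pos: [0.6101, 0.1305, 0.0656]
orientation: [132.4, 0.5, 166.9]
force: [0.5, 1.6, 6.6]
opening: 0.0003
```

```bash
python3 - <<'E'
from h import *
loc(); near('w6.png')
E
```

```text
d 0.03216023656229917 y -0.0016758887580787165 z 0.06563235275642515 F [0.5 1.6 6.6] T [-0.39  0.18  0.04] ori [132.4   0.5 166.9] op 0.00030081139043561857 t 8.0
comp [ 201  211  119   18 2020] [259.92920792 219.09455446]
near(z70) [-7.5 -7.7 -7.9 -8.1 -8.2 -8.4] [-28.  -18.4  -8.9   0.5  10.   19.4]
```

>>> send_rows --commands '[[1,[0,0,0.028],[-0.0005,0.0006,0]],[1,[0.016,0.07,0],[-0.0005,0.0006,0]],[1,[0.016,0.07,-0.001],[0,0,0]],[1,[0.016,0.068,-0.002],[0,0,0]],[1,[0.008,0.04,-0.005],[0,0,0]],[1,[0,0,-0.005],[0,0,0]]]'

```text
clock: 8.65
tool_pos: [0.6251, 0.1944, 0.0702]
orientation: [133.0, 0.2, 166.8]
force: [0.1, -0.6, 0.2]
opening: 0.0006
```

```bash
python3 - <<'E'
from h import *
loc();plan(stand(.095,.067),tool(167,47),2)
E
```

```text
d 0.09773414913876967 y -0.0019019981190962465 z 0.07021822731052327 F [ 0.1 -0.6  0.2] T [-2.34  0.69  0.04] ori [133.    0.2 166.8] op 0.000557521436700224 t 8.65
clock 8.65 pos [0.6251 0.1944 0.0702] dp mm [-2.5 -2.2 -3.2] rv deg [0.03 0.21 0.23] F [ 0.1 -0.6  0.2] open 0.0006
2 rows of [-0.0049, -0.0045, -0.0064] [4e-05, 0.00029, 0.00032]
```

>>> send_rows --commands '[[1,[-0.006,0,-0.008],[0,0.0003,0.0003]],[1,[-0.003,0,-0.008],[0,0.0003,0.0003]],[1,[0,0,-0.007],[0,0,0]],[1,[0,0,-0.007],[0,0,0]],[1,[-0.007,-0.0195,-0.009],[-0.0002,0.0003,0]],[1,[-0.01,-0.0195,-0.009],[-0.0004,0.0005,0]],[1,[-0.01,-0.0195,-0.008],[-0.0004,0.0005,0]]]'

```text
clock: 9.35
tool_pos: [0.6211, 0.1819, 0.0653]
orientation: [132.8, 0.2, 167.1]
force: [-0.1, 2.1, 9.7]
opening: 0.0006
```

```bash
python3 - <<'E'
from h import *
loc(); near('w7.png')
E
```

```text
d 0.0846432268888505 y -0.0007672850348543795 z 0.06534016507403519 F [-0.1  2.1  9.7] T [0.32 0.02 0.02] ori [132.8   0.2 167.1] op 0.0005874754140586975 t 9.35
comp [  155   128   195   101 15548] [253.77334705 172.87059429]
near(z70) [-20.6 -21.1 -21.2 -21.2 -21.3 -21.4] [-31.8 -21.8 -12.   -2.1   7.7  17.5]
```

>>> send_rows --commands '[[1,[-0.01,-0.0195,-0.008],[-0.0004,0.0005,0]],[1,[-0.01,-0.0195,-0.008],[-0.0004,0.0005,0]],[1,[-0.01,-0.0195,-0.008],[-0.0004,0.0005,0]],[1,[-0.01,-0.0195,-0.008],[-0.0004,0.0005,0]],[1,[-0.01,-0.0195,-0.008],[-0.0004,0.0005,0]],[1,[-0.009,-0.0195,-0.008],[-0.0004,0.0005,0]],[1,[-0.009,-0.0195,-0.008],[-0.0004,0.0005,0]],[1,[-0.009,-0.0195,-0.008],[-0.0004,0.0005,0]],[1,[-0.009,-0.0195,-0.007],[-0.0004,0.0005,0]]]'

```text
clock: 10.3
tool_pos: [0.6109, 0.1378, 0.0652]
orientation: [133.2, 0.1, 166.8]
force: [0.8, 1.1, 8.3]
opening: 0.0004
```

```bash
python3 - <<'E'
from h import *
loc(); near('w8.png')
E
```

```text
d 0.03944849105317699 y -0.0008081956803926976 z 0.06522428403921192 F [0.8 1.1 8.3] T [ 0.25  0.09 -0.03] ori [1.332e+02 1.000e-01 1.668e+02] op 0.0004011182830846759 t 10.3
comp [  154   126   194   103 15678] [253.18726878 172.31298635]
near(z70) [-65.7 -66.1 -66.1 -66.1 -66.1 -66.6] [-31.8 -21.8 -11.9  -2.    7.9  17.7]
```

View pics/w8.png

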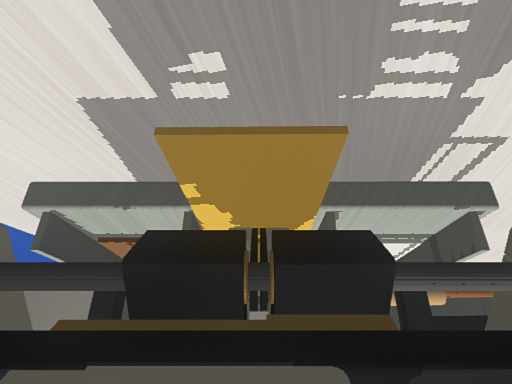

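>>> send_rows --commands '[[1,[0,-0.01,0.05],[0,0,0]],[1,[-0.025,-0.1,0.07],[0,0,0]],[1,[-0.03,-0.13,0.1],[0,0,0]],[1,[-0.03,-0.13,0.1],[-0.01,-0.002,0]],[0,[0,0,0.08],[-0.0215,-0.005,0]],[0,[0,0,0.04],[-0.0225,-0.0052,0]],[0,[0,0,0],[-0.0225,-0.0052,0]],[0,[0,0,0],[-0.0225,-0.0052,0]],[0,[0,0,0],[-0.0225,-0.0052,0]],[0,[0,0,0],[-0.012,-0.0028,0]]]'

```text
clock: 11.35
tool_pos: [0.5925, 0.0255, 0.1856]
orientation: [177.3, 19.9, 173.1]
force: [0.0, -2.3, -0.1]
opening: 0.0429
```

```bash
python3 - <<'E'
from h import *
loc(); plan(stand(-.043,.17),tool(167,0)); near('w9.png')
E
```

```text
d -0.07413321665869502 y -0.008057015667079215 z 0.18559837645579397 F [ 0.  -2.3 -0.1] T [-0.33  1.3  -0.16] ori [177.3  19.9 173.1] op 0.04294779978936066 t 11.35
clock 11.35 pos [0.5925 0.0255 0.1856] dp mm [ -0.8  32.1 -15.6] rv deg [ 0.85 20.11 -6.53] F [ 0.  -2.3 -0.1] open 0.0429
3 rows of [-0.0011, 0.0429, -0.0208] [0.00079, 0.01862, -0.00604]
comp [ 269  182   67   47 2520] [300.375      207.27579365]
near(z70) [-65.2 -65.6 -65.9 -66.3 -66.6] [-32.3 -21.1 -10.1   0.7  11.2]
```

View pics/w9.png

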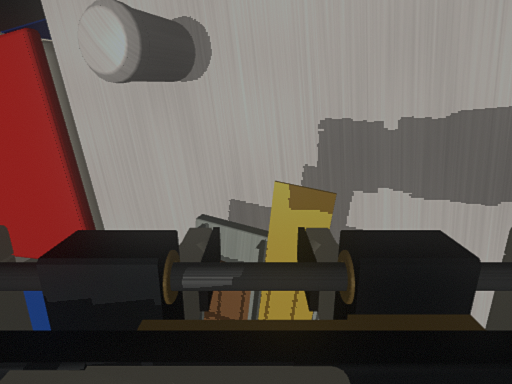

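>>> send_rows --commands '[[0,[0,0.02,0],[0.0008,0.018,-0.006]],[0,[0,0.02,0],[0.0008,0.018,-0.006]],[0,[0,0.02,0],[0.0006,0.016,-0.005]],[0,[0,0,0],[0,0.002,0]],[0,[0,0,0],[0,0,0]]]'

```text
clock: 11.9
tool_pos: [0.5847, 0.0384, 0.1845]
orientation: [-179.4, -0.2, 167.5]
force: [-0.5, -0.6, -0.5]
opening: 0.085
```

```bash
python3 - <<'E'
from h import *
loc(); plan(stand(-.043,.12),tool(167,0)); s=near('w10.png')
C=cloud(s); o=sensors.get_obs(); R=Ro.from_euler('xyz',o['orientation'],degrees=True).as_matrix(); T=(C-o['tool_pos'])@R*1e3
for v in range(216,262,3): print(v,np.round(T[v,[110,125,140,150,350,365,380,395]],0).astype(int).tolist())
E
```

```text
d -0.06331004441229983 y 0.0024476772290178924 z 0.18453260758876283 F [-0.5 -0.6 -0.5] T [0.05 0.12 0.01] ori [-179.4   -0.2  167.5] op 0.08504312166550662 t 11.9
clock 11.9 pos [0.5847 0.0384 0.1845] dp mm [  7.   19.2 -64.5] rv deg [ 0.51 -0.31 -0.54] F [-0.5 -0.6 -0.5] open 0.085
2 rows of [0.0139, 0.0385, -0.1291] [0.00071, -0.00043, -0.00075]
comp [ 223  180   62   49 2940] [253.62210884 203.90884354]
near(z70) [-65.9 -66.  -66.1 -66.2 -66.3] [-26.6 -16.9  -7.1   2.6  12.4]
216 [[-186, 63, 184], [-167, 63, 183], [-149, 63, 183], [-136, 63, 184], [114, 63, 184], [133, 63, 185], [151, 63, 185], [170, 63, 184]]
219 [[-187, 67, 184], [-168, 67, 185], [-149, 67, 183], [-137, 67, 185], [114, 68, 186], [133, 68, 186], [152, 67, 185], [171, 67, 184]]
222 [[-187, 71, 183], [-169, 71, 184], [-150, 71, 184], [-137, 71, 184], [115, 71, 185], [134, 72, 186], [152, 71, 184], [171, 71, 185]]
225 [[-188, 75, 184], [-170, 76, 185], [-151, 76, 185], [-138, 75, 184], [114, 75, 183], [134, 75, 185], [152, 75, 184], [172, 75, 184]]
228 [[-188, 79, 183], [-169, 79, 184], [-150, 79, 183], [-59, -10, 
[... 874 characters left out ...]
, [175, 104, 185]]
249 [[-48, -31, -90], [-173, 109, 184], [-55, -10, -50], [-51, -10, -49], [42, -9, -46], [47, -11, -51], [55, -10, -50], [176, 109, 186]]
252 [[-48, -30, -90], [-61, -10, -53], [-54, -10, -52], [-49, -11, -53], [42, -8, -48], [47, -10, -52], [54, -10, -52], [177, 113, 185]]
255 [[-47, -29, -91], [-60, -10, -54], [-53, -10, -55], [-1, -76, -178], [41, -7, -49], [46, -10, -54], [53, -10, -55], [59, -11, -56]]
258 [[-46, -30, -94], [-59, -10, -58], [-53, -10, -57], [-48, -10, -57], [41, -6, -49], [45, -10, -57], [51, -10, -58], [58, -11, -59]]
261 [[-46, -29, -93], [-57, -11, -61], [-51, -10, -60], [-47, -10, -59], [42, -4, -49], [45, -9, -58], [50, -11, -61], [57, -11, -61]]
```

View pics/w10.png

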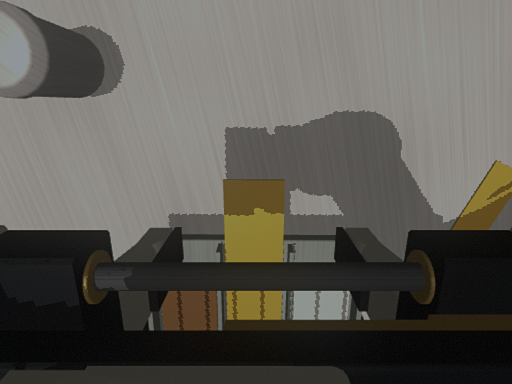

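```bash
python3 - <<'E'
from h import *
s=snap('scene'); C=cloud(s); o=sensors.get_obs(); R=Ro.from_euler('xyz',o['orientation'],degrees=True).as_matrix(); T=(C-o['tool_pos'])@R*1e3
m=(abs(T[...,1])<14)&(abs(T[...,0])<75)&(T[...,2]>-60)&(T[...,2]<30)
v,u=np.nonzero(m); print(u.min(),u.max(),v.min(),v.max()); q=T[m]; 
i=np.argsort(-q[:,2])[:25]; print(np.round(q[i]).astype(int).tolist())
p=proj(s,o['tool_pos'])[0].astype(int); print(p)
c=s['color'].copy(); cv2.imwrite('pics/s5.png',cv2.resize(c[p[1]-60:p[1]+50,p[0]-70:p[0]+70],None,fx=5,fy=5,interpolation=cv2.INTER_CUBIC))
E
```

```text
239 272 175 194
[[45, 6, -18], [45, 0, -19], [44, -5, -20], [-53, 9, -21], [46, 5, -22], [46, -8, -22], [54, 11, -22], [45, 13, -23], [59, 9, -23], [56, 8, -24], [-58, -2, -24], [46, 10, -25], [-58, 11, -25], [-58, -8, -25], [-50, 11, -25], [-47, 13, -26], [43, 3, -26], [-59, 6, -26], [48, 14, -26], [51, 10, -27], [-45, 10, -27], [-54, 11, -27], [44, 7, -28], [-58, 4, -28], [58, 10, -29]]
[255 192]
```

View pics/s5.png

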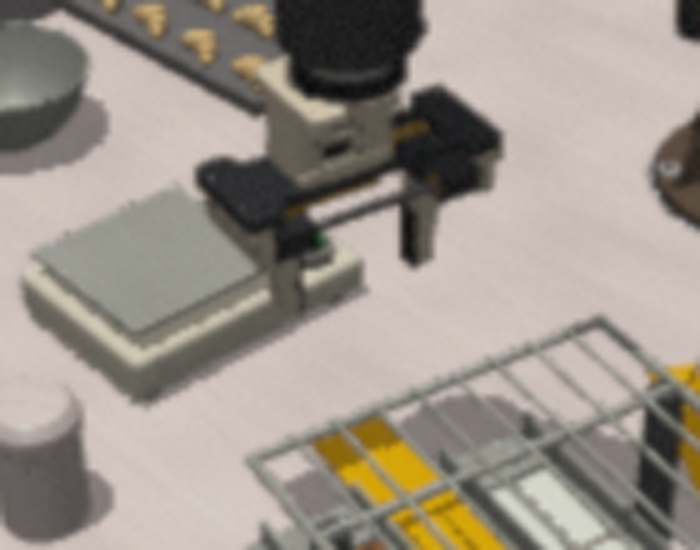

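```bash
python3 - <<'E'
from h import *
plan(stand(-.043,.0395,-.0027),tool(167,0))
E
```

```text
clock 12.0 pos [0.5838 0.0382 0.1846] dp mm [  10.4   18.8 -145.1] rv deg [ 0.51 -0.28 -0.57] F [-0.7 -0.4  0.2] open 0.0871
3 rows of [0.0139, 0.0251, -0.1934] [0.00048, -0.00026, -0.00053]
```

>>> send_rows --commands '[[0,[0.02,0.035,-0.05],[0.0007,-0.0004,-0.0008]],[0,[0.015,0.025,-0.08],[0.0005,-0.0003,-0.0006]],[0,[0.005,0.01,-0.1],[0,0,0]],[0,[0,0,-0.1],[0,0,0]],[0,[0,0,-0.06],[0,0,0]],[0,[0,0,0],[0,0,0]]]'

```text
clock: 12.6
tool_pos: [0.5906, 0.0566, 0.083]
orientation: [179.8, 0.4, 167.0]
force: [0.2, -0.3, 0.0]
opening: 0.0876
```

```bash
python3 - <<'E'
from h import *
loc(); plan(stand(-.043,.0395,-.0027),tool(167,0)); near('w11.png')
E
```

```text
d -0.044246268267733944 y 0.0007018538617240607 z 0.08301206658005231 F [ 0.2 -0.3  0. ] T [0.02 0.17 0.06] ori [179.8   0.4 167. ] op 0.08764769867918845 t 12.6
clock 12.6 pos [0.5906 0.0566 0.083 ] dp mm [  3.6   0.4 -43.5] rv deg [-0.06  0.44  0.02] F [ 0.2 -0.3  0. ] open 0.0876
1 rows of [0.0144, 0.0018, -0.174] [-0.00018, 0.00123, 6e-05]
comp [ 208  188   94   41 3775] [254.67046358 207.9202649 ]
near(z70) [-65.7 -66.4 -66.4 -66.4 -66.4 -66.4] [-28.7 -19.   -9.4   0.2   9.9  19.5]
```

View pics/w11.png

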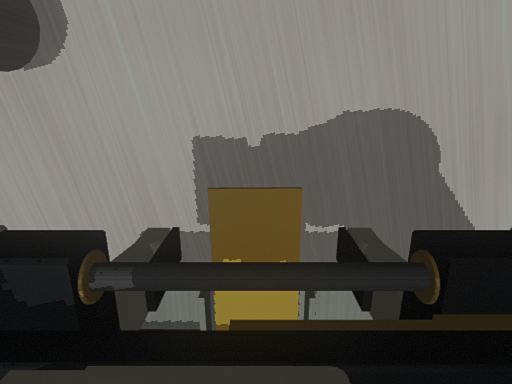

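>>> send_rows --commands '[[0,[0.008,0.001,-0.03],[-0.0002,0.001,0]],[0,[0.008,0.001,-0.05],[0,0.0005,0]],[0,[0.002,0,-0.05],[0,0,0]],[0,[0,0,-0.03],[0,0,0]],[0,[0,0,-0.005],[0,0,0]],[0,[0,0,0],[0,0,0]]]'

```text
clock: 13.25
tool_pos: [0.5973, 0.0579, 0.0417]
orientation: [179.9, 0.2, 167.0]
force: [0.1, -0.3, 0.1]
opening: 0.0877
```

```bash
python3 - <<'E'
from h import *
loc(); plan(stand(-.043,.0395,-.0027),tool(167,0)); near('w12.png')
E
```

```text
d -0.04146282829336167 y -0.005539357229284823 z 0.04171907496644427 F [ 0.1 -0.3  0.1] T [ 0.04  0.09 -0.07] ori [179.9   0.2 167. ] op 0.08768329253878765 t 13.25
clock 13.25 pos [0.5973 0.0579 0.0417] dp mm [-3.1 -0.9 -2.2] rv deg [-0.08  0.18 -0.01] F [ 0.1 -0.3  0.1] open 0.0877
1 rows of [-0.0124, -0.0034, -0.0089] [-0.00022, 0.00051, -4e-05]
comp [ 207  204  118   25 2826] [265.47487615 216.40905874]
near(z70) [-66.2 -66.3 -66.3 -66.3 -66.3 -66.3] [-29.5 -19.7 -10.   -0.3   9.4  19.1]
```

>>> send_rows --commands '[[0,[-0.011,-0.004,-0.008],[-0.0002,0.0005,0]],[0,[0,0,0],[0,0,0]],[1,[0,0,0],[0,0,0]],[1,[0,0,0],[0,0,0]],[1,[0,0,0],[0,0,0]],[1,[0,0,0],[0,0,0]],[1,[0,0,0],[0,0,0]]]'

```text
clock: 14.0
tool_pos: [0.5953, 0.0572, 0.0414]
orientation: [179.9, 0.1, 167.0]
force: [0.8, 0.1, -0.5]
opening: 0.059
```

```bash
python3 - <<'E'
from h import *
loc(); near('w13.png')
E
```

```text
d -0.04265377890929926 y -0.003732427353159636 z 0.04140878983204335 F [ 0.8  0.1 -0.5] T [0.07 0.1  0.06] ori [1.799e+02 1.000e-01 1.670e+02] op 0.05899888541360487 t 14.0
comp [ 199  206  119   23 2537] [258.59124951 217.66850611]
near(z70) [-65.9 -65.9 -65.9 -66.5 -66.5 -66.5] [-31.8 -22.  -12.3  -2.6   7.1  16.8]
```

View pics/w13.png

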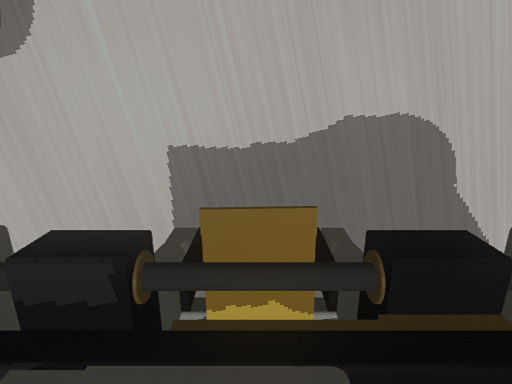

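>>> send_rows --commands '[[1,[0,0,0.012],[0,0,0]],[1,[-0.009,-0.039,0.004],[0,0,0]],[1,[-0.014,-0.058,0.002],[0,0,0]],[1,[-0.014,-0.058,0.002],[0,0,0]],[1,[-0.009,-0.039,0.002],[0,0,0]],[1,[0,0,0],[0,0,0]]]'

```text
clock: 14.65
tool_pos: [0.5817, 0.0036, 0.047]
orientation: [179.9, 0.1, 167.0]
force: [0.4, 0.8, -1.1]
opening: 0.0587
```

```bash
python3 - <<'E'
from h import *
loc(); near('w14.png'); snap('scene','s14.png')
E
```

```text
d -0.09789312922064962 y -0.0025221012463502064 z 0.047042101995133166 F [ 0.4  0.8 -1.1] T [0.   0.06 0.  ] ori [1.799e+02 1.000e-01 1.670e+02] op 0.05866068974219413 t 14.65
comp [ 199  207  119   22 2517] [258.80731029 217.76638856]
near(z70) [-119.2 -119.2 -119.2 -119.2 -119.8 -119.8] [-31.6 -21.5 -11.4  -1.3   8.7  18.8]
```

View pics/w14.png

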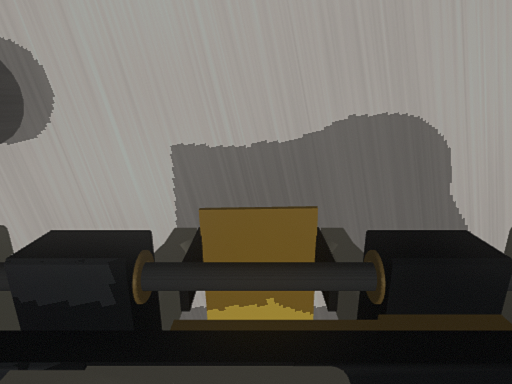

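View pics/s14.png

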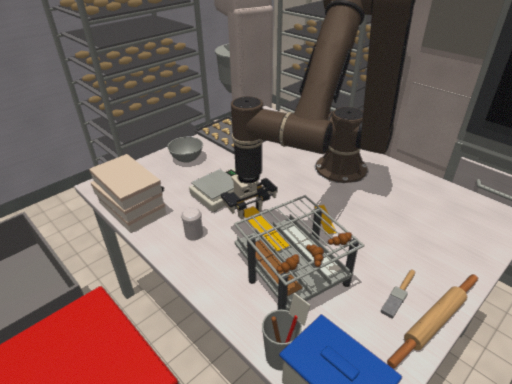

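>>> send_rows --commands '[[1,[-0.018,-0.078,0.02],[0,0,0]],[1,[-0.022,-0.097,0.03],[0,0,0]],[1,[-0.022,-0.097,0.035],[0,0,0]],[1,[-0.022,-0.097,0.035],[0,0,0]],[1,[-0.022,-0.097,0.035],[0,0,0]],[1,[-0.016,-0.07,0.035],[0,0,0]],[1,[0,0,0.03],[0,0,0]],[1,[0,0,0],[0,0,0]]]'

```text
clock: 15.55
tool_pos: [0.5526, -0.1312, 0.1038]
orientation: [179.9, 0.2, 167.3]
force: [0.3, -0.2, -0.4]
opening: 0.0589
```

```bash
python3 - <<'E'
from h import *
loc(); s=near('w15.png'); snap('scene','s15.png')
C=cloud(s);hsv=cv2.cvtColor(s['color'],cv2.COLOR_BGR2HSV)
m=((hsv[...,0]>16)&(hsv[...,0]<34)&(hsv[...,1]>130)&(hsv[...,2]>60)); m[:200]=0; m[320:]=0
P=C[m]-O; d=P@EX; 
for a in np.arange(d.min(),d.max(),.01):
    q=(d>=a)&(d<a+.01)
    if q.sum()>5: print(round(a,3),np.round(np.median(P[q],0)[2],4),q.sum())
t=snap('top'); C=cloud(t); hsv=cv2.cvtColor(t['color'],cv2.COLOR_BGR2HSV)
m=((hsv[...,0]>20)&(hsv[...,0]<34)&(hsv[...,1]>130)&(hsv[...,2]>60)&(C[...,2]>.06)); P=C[m]-O;d=P@EX
for a in np.arange(-.3,.1,.02):
    q=(d>=a)&(d<a+.02)
    if q.sum()>5: print('top',round(a,3),np.round(np.median(P[q],0)[2],4),q.sum())
cv2.imwrite('pics/t15.png',t['color'])
E
```

```text
d -0.23575069355960004 y -0.004488451269134104 z 0.10381435032930628 F [ 0.3 -0.2 -0.4] T [-0.02  0.08  0.02] ori [179.9   0.2 167.3] op 0.05894911810870086 t 15.55
comp [ 199  207  119   22 2495] [259.14549098 217.82324649]
near(z70) [-236.  -236.8 -236.9 -237.  -237.8 -237.9] [-44.1 -30.3 -16.5  -2.7  11.   24.8]
-0.312 0.2817 33
-0.272 0.2097 210
-0.262 0.1353 1910
-0.252 0.1351 2040
-0.242 0.1349 1923
-0.232 0.1347 432
-0.222 0.1354 7
-0.212 0.1342 1573
-0.202 0.1339 1492
-0.192 0.1328 9
top -0.08 0.6576 9
top -0.06 0.6471 9
```

View pics/s15.png

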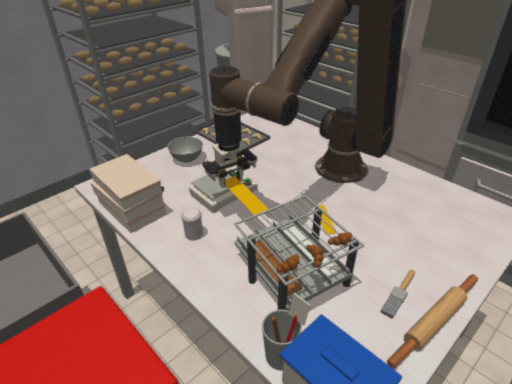

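View pics/t15.png

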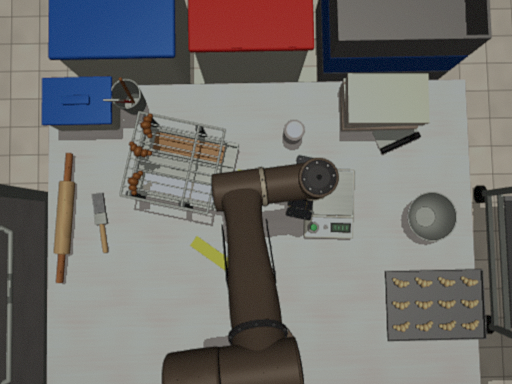

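```bash
python3 - <<'E'
from h import *
s=load('wrist'); o=sensors.get_obs(); R=Ro.from_euler('xyz',o['orientation'],degrees=True).as_matrix(); p=o['tool_pos']
hsv=cv2.cvtColor(s['color'],cv2.COLOR_BGR2HSV)
m=((hsv[...,0]>16)&(hsv[...,0]<34)&(hsv[...,1]>130)&(hsv[...,2]>60)); m[:200]=0
us=np.arange(205,315,10); v0=[np.nonzero(m[:,u])[0][0] for u in us]
P=(rayplane(s,np.c_[us,np.array(v0)-.5],.1322)-p)@R*1e3; print('near edge tool frame',v0,np.round(P[:,:2],1).tolist())
s=load('scene');C=cloud(s);hsv=cv2.cvtColor(s['color'],cv2.COLOR_BGR2HSV)
m=((hsv[...,0]>18)&(hsv[...,0]<34)&(hsv[...,1]>130)&(hsv[...,2]>60)&(C[...,2]>.09)); T=(C[m]-p)@R*1e3
print(m.sum()); 
A=np.c_[T[:,:2],np.ones(len(T))]; c=np.linalg.lstsq(A,T[:,2],rcond=None)[0]; r=T[:,2]-A@c; k=abs(r)<4; c=np.linalg.lstsq(A[k],T[k,2],rcond=None)[0]; print('plane',c, 'deg',np.degrees(c[:2]))
print('y range',np.percentile(T[k,1],[0,1,99,100]))
for y in range(0,220,20):
    q=k&(abs(T[:,1]-y)<10); 
    if q.sum()>5: print(y,np.percentile(T[q,0],[2,50,98]).round(1),np.median(T[q,2]).round(1),q.sum())
E
```

```text
near edge tool frame [np.int64(209), np.int64(209), np.int64(208), np.int64(208), np.int64(208), np.int64(208), np.int64(207), np.int64(207), np.int64(207), np.int64(207), np.int64(207)] [[-29.1, -23.1], [-24.0, -23.1], [-18.8, -23.6], [-13.7, -23.6], [-8.6, -23.6], [-3.5, -23.6], [1.7, -24.2], [6.8, -24.2], [11.9, -24.2], [17.0, -24.2], [22.1, -24.2]]
682
plane [  0.32240038  -0.08603688 -22.57502828] deg [18.47218135 -4.9295499 ]
y range [  7.28383217   7.36809417 185.62710479 187.371441  ]
20 [-30.8 -21.3 -14.5] -31.6 10
40 [-24.1 -16.6  -9.3] -30.7 9
60 [-16.2 -10.4  -1.4] -30.0 10
80 [-9.8 -3.1  6.1] -30.7 10
100 [-2.7  2.7 13. ] -29.5 10
120 [ 4.5 13.4 17.7] -28.8 10
140 [ 7.8 19.3 24.5] -29.6 8
160 [18.7 24.7 29.6] -29.3 11
180 [25.5 29.5 32. ] -27.9 7
```

```bash
cat >> h.py <<'E'
PAN=np.array([.547,-.2375,0]); SY=np.array([.0488,.9988,0]); SX=np.array([.9988,-.0488,0])
E
python3 - <<'E'
from h import *
plan(PAN-.0962*SY+[0,0,.12],tool(177.2,1.1))
E
```

```text
clock 15.7 pos [ 0.5517 -0.1305  0.1024] dp mm [  -9.4 -203.1   17.6] rv deg [ 1.05 -0.11  9.89] F [-0.1  0.6 -1.2] open 0.059
5 rows of [-0.0075, -0.1625, 0.0141] [0.00059, -6e-05, 0.00549]
```

>>> send_rows --commands '[[1,[0,-0.04,0.02],[0,0,0]],[1,[-0.004,-0.08,0.02],[0.0004,0,0.003]],[1,[-0.005,-0.1,0.02],[0.0004,0,0.004]],[1,[-0.005,-0.1,0.01],[0.0004,0,0.004]],[1,[-0.005,-0.1,0],[0.0004,0,0.004]],[1,[-0.005,-0.1,0],[0.0004,0,0.004]],[1,[-0.005,-0.1,0],[0.0004,0,0.004]],[1,[-0.005,-0.09,0],[0.0004,0,0.003]],[1,[-0.003,-0.06,0],[0,0,0.002]],[1,[0,-0.02,0],[0,0,0]],[1,[0,0,0],[0,0,0]]]'

```text
clock: 16.8
tool_pos: [0.5423, -0.3345, 0.1183]
orientation: [179.0, -0.4, 178.4]
force: [-0.1, 0.1, -0.5]
opening: 0.0589
```

```bash
python3 - <<'E'
from h import *
plan(PAN-.0962*SY+[0,0,.06],tool(177.2,1.1)); snap('scene','s16.png'); snap('wrist','w16.png')
E
```

```text
clock 16.8 pos [ 0.5423 -0.3345  0.1183] dp mm [  0.    0.9 -58.3] rv deg [ 0.04 -0.43 -1.21] F [-0.1  0.1 -0.5] open 0.0589
2 rows of [0.0001, 0.0019, -0.1165] [5e-05, -0.0006, -0.00168]
```

View pics/s16.png

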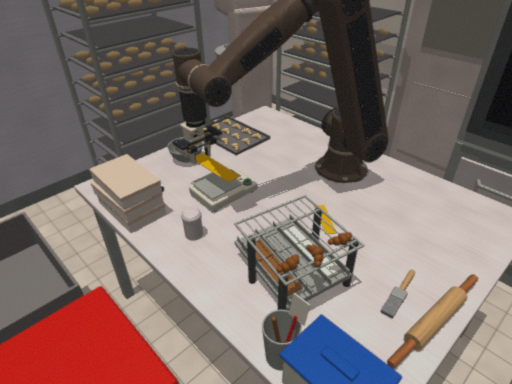

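View pics/w16.png

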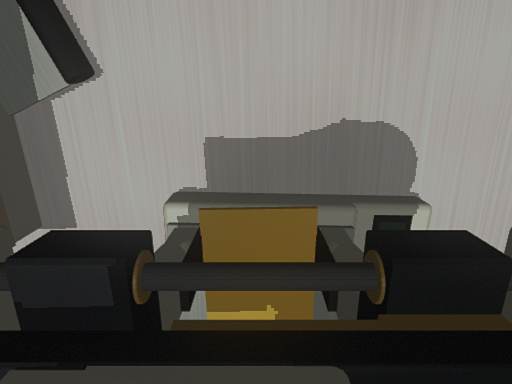

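```bash
python3 - <<'E'
from h import *
s=load('scene');C=cloud(s);hsv=cv2.cvtColor(s['color'],cv2.COLOR_BGR2HSV)
m=((hsv[...,0]>18)&(hsv[...,0]<34)&(hsv[...,1]>140)&(hsv[...,2]>60)&(C[...,2]>.06)&(C[...,0]<.7)&(C[...,1]<0)&(C[...,1]>-.4)).astype(np.uint8)
k,l,st,ce=cv2.connectedComponentsWithStats(m)
for i in range(1,k):
    if st[i,4]>60:
        P=C[l==i]; q=abs(P[:,2]-np.median(P[:,2]))<.02; P=P[q]; print(st[i],np.percentile(P[:,2],[5,50,95]))
        A=np.c_[P[:,:2]-PAN[:2],np.ones(len(P))]; c=np.linalg.lstsq(A,P[:,2],rcond=None)[0]; print('slope deg',np.degrees(c[:2]),c[2])
        v,u=np.nonzero(l==i); Q=rayplane(s,np.c_[u,v],c[2]); r,b=rect(Q); print(r,b)
        X=(Q-PAN)@SX;Y=(Q-PAN)@SY
        for y in np.arange(-.08,.13,.02):
            w=abs(Y-y)<.006
            if w.sum()>3: print(round(y,3),X[w].min().round(4),X[w].max().round(4))
        print('Y',Y.min(),Y.max())
w=load('wrist'); g=w['color'].mean(2)
for u in (190,200,320,330,350): print(u,[int(x) for x in g[188:212,u]])
E
```

```text
[195 153  44  29 479] [0.14540934 0.14854144 0.15155166]
slope deg [ 0.15416585 -0.38843607] 0.1485657581672675
((545.0906982421875, -237.5583038330078), (239.9812774658203, 62.4075927734375), 87.96807861328125) [[ 509.65207 -356.36713]
 [ 572.0205  -358.57986]
 [ 580.5293  -118.74948]
 [ 518.1609  -116.53674]]
-0.08 -0.0286 0.0304
-0.06 -0.0256 0.0269
-0.04 -0.0256 0.0265
-0.02 -0.0286 0.0261
0.0 -0.0286 0.0257
0.02 -0.0285 0.0253
0.04 -0.0285 0.0278
0.06 -0.0314 0.0274
0.08 -0.0342 0.0241
0.1 -0.0342 0.0238
0.12 -0.0284 0.0234
Y -0.12025993382740784 0.11999460755626809
190 [99, 103, 103, 93, 65, 65, 66, 66, 68, 67, 67, 68, 66, 66, 74, 79, 86, 91, 94, 95, 97, 98, 100, 100]
200 [97, 95, 99, 88, 64, 62, 63, 66, 64, 65, 65, 64, 65, 65, 70, 79, 85, 92, 94, 94, 54, 51, 79, 79]
320 [95, 95, 96, 96, 96, 94, 68, 58, 59, 61, 62, 60, 63, 61, 62, 61, 66, 73, 80, 88, 90, 92, 96, 98]
330 [94, 95, 95, 95, 94, 96, 77, 59, 59, 61, 61, 62, 62, 62, 62, 62, 65, 72, 79, 86, 89, 91, 94, 96]
350 [96, 95, 94, 94, 94, 94, 86, 59, 59, 62, 61, 62, 63, 62, 65, 64, 61, 68, 76, 84, 88, 91, 93, 96]
```

>>> send_rows --commands '[[1,[0.002,0.002,-0.04],[0,-0.0006,-0.0012]],[1,[0.002,0.002,-0.06],[0,-0.0006,-0.001]],[1,[0,0,-0.06],[0,0,-0.0005]],[1,[0,0,-0.05],[0,0,0]],[1,[0,0,-0.03],[0,0,0]],[1,[0,0,-0.005],[0,0,0]],[1,[0,0,0],[0,0,0]]]'

```text
clock: 17.6
tool_pos: [0.5443, -0.3277, 0.0533]
orientation: [178.9, 0.1, 177.6]
force: [-0.1, -0.4, 0.4]
opening: 0.0589
```

```bash
python3 - <<'E'
from h import *
plan(PAN-.0962*SY+[0,0,.0427],tool(177.2,1.1)); loc()
E
```

```text
clock 17.6 pos [ 0.5443 -0.3277  0.0533] dp mm [ -2.   -5.9 -10.6] rv deg [ 0.01  0.1  -0.44] F [-0.1 -0.4  0.4] open 0.0589
1 rows of [-0.008, -0.0237, -0.0424] [3e-05, 0.00028, -0.00123]
d -0.4290817264811109 y -0.0405832818531133 z 0.053310343065683566 F [-0.1 -0.4  0.4] T [-0.11  0.07  0.  ] ori [1.789e+02 1.000e-01 1.776e+02] op 0.05886055408209511 t 17.6
```

>>> send_rows --commands '[[1,[-0.001,-0.02,-0.006],[0,0.0002,-0.0008]],[1,[-0.001,-0.008,-0.008],[0,0,-0.0004]],[1,[0,0,-0.006],[0,0,0]],[1,[0,0,0],[0,0,0]]]'

```text
clock: 18.0
tool_pos: [0.5449, -0.3359, 0.0496]
orientation: [179.0, 0.2, 177.2]
force: [-0.2, -0.4, -0.3]
opening: 0.0593
```

```bash
python3 - <<'E'
from h import *
plan(PAN-.0970*SY+[0,0,.0427],tool(177.2,1.1)); loc()
E
```

```text
clock 18.0 pos [ 0.5449 -0.3359  0.0496] dp mm [-2.7  1.5 -6.9] rv deg [0.07 0.18 0.03] F [-0.2 -0.4 -0.3] open 0.0593
1 rows of [-0.0106, 0.006, -0.0276] [0.0002, 0.0005, 9e-05]
d -0.43696842011813525 y -0.04304603437504232 z 0.049612227988905105 F [-0.2 -0.4 -0.3] T [-0.07  0.17 -0.05] ori [179.    0.2 177.2] op 0.05926359462758266 t 18.0
```

>>> send_rows --commands '[[1,[-0.005,0.004,-0.006],[0,0.0004,0]],[1,[0,0,-0.006],[0,0,0]],[1,[0,0,-0.005],[0,0,0]],[1,[0,0,-0.004],[0,0,0]]]'

```text
clock: 18.4
tool_pos: [0.5437, -0.335, 0.0445]
orientation: [179.0, 0.1, 177.2]
force: [0.5, -0.1, -0.1]
opening: 0.0586
```

```bash
python3 - <<'E'
from h import *
plan(PAN-.0970*SY+[0,0,.0427],tool(177.2,1.1)); loc()
E
```

```text
clock 18.4 pos [ 0.5437 -0.335   0.0445] dp mm [-1.5  0.6 -1.8] rv deg [0.09 0.07 0.04] F [ 0.5 -0.1 -0.1] open 0.0586
1 rows of [-0.0059, 0.0024, -0.0073] [0.00025, 0.0002, 0.00011]
d -0.43636047338157163 y -0.041680796597434636 z 0.044528699047558816 F [ 0.5 -0.1 -0.1] T [-0.1   0.04 -0.02] ori [1.790e+02 1.000e-01 1.772e+02] op 0.0586317331216763 t 18.4
```

>>> send_rows --commands '[[1,[0,0,-0.004],[0,0,0]],[1,[0,0,-0.003],[0,0,0]]]'

```text
clock: 18.6
tool_pos: [0.5437, -0.3349, 0.0426]
orientation: [179.0, 0.1, 177.2]
force: [0.2, -0.8, -1.2]
opening: 0.0587
```

```bash
python3 - <<'E'
from h import *
loc()
E
```

```text
d -0.4362428715451458 y -0.041672750554049655 z 0.04255104375960748 F [ 0.2 -0.8 -1.2] T [-0.09  0.2  -0.04] ori [1.790e+02 1.000e-01 1.772e+02] op 0.05873936746349313 t 18.6
```

>>> send_rows --commands '[[1,[0,0,-0.004],[0,0,0]],[1,[0,0,-0.003],[0,0,0]]]'

```text
clock: 18.8
tool_pos: [0.5439, -0.3349, 0.0408]
orientation: [179.0, 0.1, 177.2]
force: [-1.2, 0.1, 2.9]
opening: 0.0591
```

```bash
python3 - <<'E'
from h import *
loc()
s=snap('scene','s17.png');C=cloud(s);hsv=cv2.cvtColor(s['color'],cv2.COLOR_BGR2HSV)
m=((hsv[...,0]>18)&(hsv[...,0]<34)&(hsv[...,1]>140)&(hsv[...,2]>60)&(C[...,2]>.05)&(C[...,0]<.7)&(C[...,1]<0)&(C[...,1]>-.4))
P=C[m];print(np.percentile(P[:,2],[5,50,95])); A=np.c_[P[:,:2]-PAN[:2],np.ones(len(P))]; c=np.linalg.lstsq(A,P[:,2],rcond=None)[0]; print('slope deg',np.degrees(c[:2]),c[2])
w=snap('wrist','w17.png')
p=proj(s,PAN+[0,0,.07])[0].astype(int); cv2.imwrite('pics/s17c.png',cv2.resize(s['color'][p[1]-45:p[1]+35,p[0]-55:p[0]+55],None,fx=7,fy=7,interpolation=cv2.INTER_CUBIC))
E
```

```text
d -0.4362479748084021 y -0.041795359999524245 z 0.04083856655966764 F [-1.2  0.1  2.9] T [0.19 0.38 0.02] ori [1.790e+02 1.000e-01 1.772e+02] op 0.059113381886503266 t 18.8
[0.07023374 0.07392039 0.07805116]
slope deg [0.64661584 0.66265589] 0.07418468644353962
```

View pics/s17c.png

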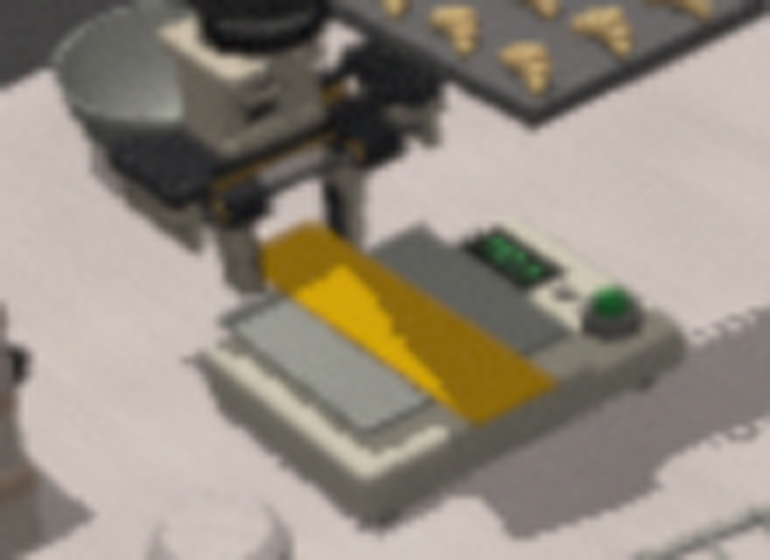

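```bash
cat >> h.py <<'E'
def board(s,z=.0735):
    C=cloud(s);hsv=cv2.cvtColor(s['color'],cv2.COLOR_BGR2HSV)
    m=((hsv[...,0]>18)&(hsv[...,0]<34)&(hsv[...,1]>140)&(hsv[...,2]>60)&(C[...,2]>.05)&(C[...,0]<.7)&(C[...,1]<0)&(C[...,1]>-.4))
    v,u=np.nonzero(m); Q=rayplane(s,np.c_[u,v],z); r,b=rect(Q); c=np.array([r[0][0]/1e3,r[0][1]/1e3,0])-PAN
    print('rect',r,'off X %.1f Y %.1f mm'%(c@SX*1e3,c@SY*1e3),'n',len(u),'z',np.median(C[m][:,2]))
E
python3 - <<'E'
from h import *
board(load('scene'))
w=load('wrist')
cv2.imwrite('pics/w17.png',w['color'])
E
```

```text
rect ((523.934814453125, -303.3687744140625), (375.9260559082031, 111.3762435913086), 71.93022155761719) off X -19.8 Y -66.9 mm n 471 z 0.07392038651508048
```

View pics/w17.png

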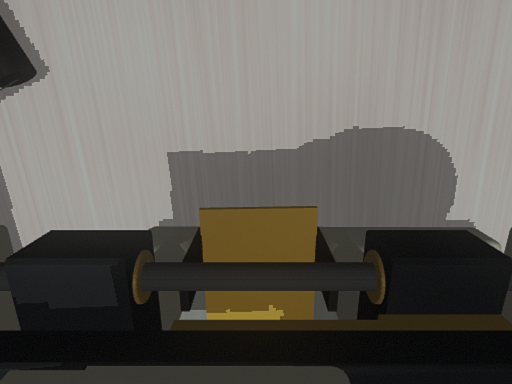

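```bash
cat >> h.py <<'E'
def board(s,z=.0735):
    C=cloud(s);hsv=cv2.cvtColor(s['color'],cv2.COLOR_BGR2HSV)
    m=((hsv[...,0]>18)&(hsv[...,0]<34)&(hsv[...,1]>140)&(hsv[...,2]>60)&(C[...,2]>.05)&(C[...,2]<.1)&(C[...,0]<.7)&(C[...,1]<0)&(C[...,1]>-.4))
    k,l,st,ce=cv2.connectedComponentsWithStats(m.astype(np.uint8)); i=1+np.argmax(st[1:,4]); m=l==i
    v,u=np.nonzero(m); Q=rayplane(s,np.c_[u,v],z); r,b=rect(Q); c=np.array([r[0][0]/1e3,r[0][1]/1e3,0])-PAN
    print('rect',r,'off X %.1f Y %.1f mm'%(c@SX*1e3,c@SY*1e3),'n',len(u),'z',np.median(C[m][:,2]))
    X=(Q-PAN)@SX;Y=(Q-PAN)@SY
    ys=np.arange(-.08,.1,.01); lo=[X[abs(Y-y)<.006].min() for y in ys]; hi=[X[abs(Y-y)<.006].max() for y in ys]
    for n,a in (('lo',lo),('hi',hi)):
        p=np.polyfit(ys,a,1); print(n,'x@0 %.1f mm, ang rel scale y %.2f deg'%(p[1]*1e3,-np.degrees(np.arctan(p[0]))))
E
python3 - <<'E'
from h import *
board(load('scene'))
E
```

```text
rect ((548.1110229492188, -235.47467041015625), (229.91848754882812, 61.59920120239258), 88.04127502441406) off X 1.0 Y 2.1 mm n 469 z 0.07391497786559997
lo x@0 -27.3 mm, ang rel scale y 1.76 deg
hi x@0 29.8 mm, ang rel scale y 1.55 deg
```

>>> send_rows --commands '[[1,[0,0,0.003],[0,0,0]],[0.2,[0,0,0],[0,0,0]],[0,[0,0,0],[0,0,0]],[0,[0,0,0],[0,0,0]],[0,[0,0,0],[0,0,0]]]'

```text
clock: 19.4
tool_pos: [0.544, -0.3349, 0.0418]
orientation: [179.0, 0.1, 177.2]
force: [-0.3, -0.2, -0.6]
opening: 0.0846
```

```bash
python3 - <<'E'
from h import *
loc(); board(snap('scene','s18.png')); snap('wrist','w18.png')
E
```

```text
d -0.43624671030182366 y -0.04197767682060698 z 0.04180167678257831 F [-0.3 -0.2 -0.6] T [-0.01  0.12 -0.02] ori [1.790e+02 1.000e-01 1.772e+02] op 0.08461553358295071 t 19.4
rect ((549.6738891601562, -234.32308959960938), (236.2361297607422, 59.375125885009766), 87.87538146972656) off X 2.5 Y 3.3 mm n 477 z 0.07210199454891042
lo x@0 -26.1 mm, ang rel scale y 0.72 deg
hi x@0 30.9 mm, ang rel scale y 0.36 deg
```

View pics/w18.png

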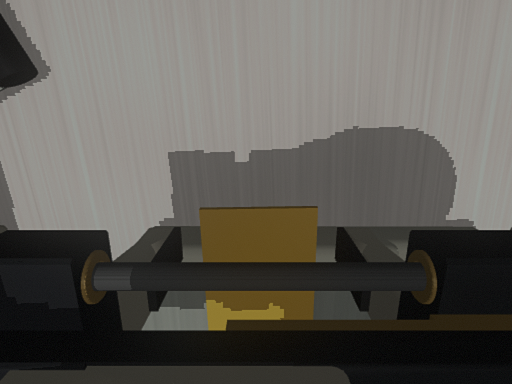

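>>> send_rows --commands '[[0,[0,0,0.04],[0,0,0]],[0,[0,0,0.1],[0,0,0]],[0,[0,0,0.16],[0,0,0]],[0,[0,0,0.16],[0,0,0]],[1,[-0.08,0,0.15],[0,0,0]],[1,[-0.14,0.06,0.05],[0,0,0]],[1,[-0.14,0.1,0],[0,0,0]],[1,[-0.09,0.1,0],[0,0,0]],[1,[0,0,0],[0,0,0]]]'

```text
clock: 20.4
tool_pos: [0.4264, -0.2689, 0.2181]
orientation: [179.1, 0.3, 177.1]
force: [0.9, 0.1, 1.5]
opening: 0.0528
```

```bash
cat >> h.py <<'E'
def key(s):
    hsv=cv2.cvtColor(s['color'],cv2.COLOR_BGR2HSV); m=((hsv[...,0]>45)&(hsv[...,0]<80)&(hsv[...,1]>110)&(hsv[...,2]>60)).astype(np.uint8); C=cloud(s)
    k,l,st,ce=cv2.connectedComponentsWithStats(m)
    for i in range(1,k):
        if st[i,4]>8: print('green',st[i],ce[i],rayplane(s,ce[i],.057),np.median(C[l==i],0))
E
python3 - <<'E'
from h import *
loc(); print(sensors.get_obs()['tool_pos']); s=snap('wrist','w19.png'); key(s)
s=snap('scene','s19.png');key(s); board(s); s=snap('top','t19.png'); key(s); board(s)
E
```

```text
d -0.39834521095335806 y 0.08746691562917998 z 0.2180616621564872 F [0.9 0.1 1.5] T [-0.06 -0.02  0.02] ori [179.1   0.3 177.1] op 0.052794264359136846 t 20.4
[ 0.42644467 -0.26889645  0.21806166]
green [256 145  10   1  10] [260.5 145. ] [[ 0.42440102 -0.29542664  0.057     ]] [ 0.4233394  -0.29321695  0.04265061]
green [256 156  10   2  13] [259.92307692 156.76923077] [[ 0.4256581  -0.28245044  0.057     ]] [ 0.42572035 -0.27934968  0.04223882]
green [256 167  10   2  17] [260.29411765 167.58823529] [[ 0.42583325 -0.27020738  0.057     ]] [ 0.42626657 -0.2666227   0.04209626]
green [256 178  10   2  16] [260.625 178.375] [[ 0.42605569 -0.25774054  0.057     ]] [ 0.42518169 -0.25410368  0.04235172]
green [253 235  19  17 234] [261.89316239 243.03418803] [[ 0.42835851 -0.17705581  0.057     ]] [ 0.42832871 -0.17881394  0.06020875]
green [245 179   4   3  10] [246.8 180. ] [[ 0.43145557 -0.17330556  0.057     ]] [ 0.43471222 -0.17167847  0.05877073]
rect ((549.050537109375, -234.23751831054688), (237.37905883789062, 61.08659362792969), 87.88048553466797) off X 1.9 Y 3.4 mm n 489 z 0.07184082767365219
lo x@0 -26.1 mm, ang rel scale y 1.73 deg
hi x@0 30.9 mm, ang rel scale y 0.44 deg
rect ((551.2832641601562, -240.17066955566406), (231.36923217773438, 49.17724609375), 87.89032745361328) off X 4.4 Y -2.5 mm n 670 z 0.07296233429526366
lo x@0 -6.2 mm, ang rel scale y -0.76 deg
hi x@0 27.3 mm, ang rel scale y 1.29 deg
```

View pics/w19.png

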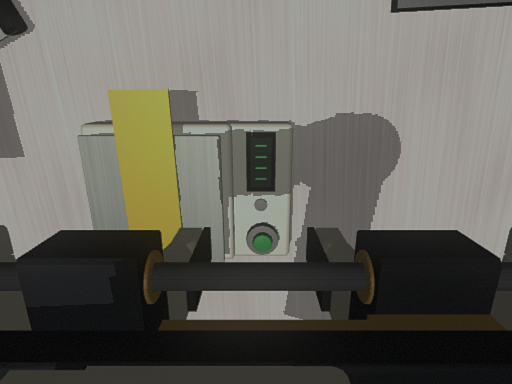

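View pics/t19.png

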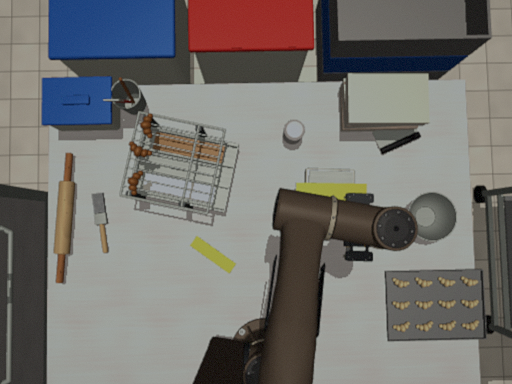

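```bash
python3 - <<'E'
from h import *
plan(np.array([.429,-.1785,.075]),tool(177.2,0))
E
```

```text
clock 20.55 pos [ 0.4294 -0.2707  0.2172] dp mm [  -0.4   92.2 -142.2] rv deg [-0.85  0.26  0.08] F [0.  0.  0.4] open 0.0416
4 rows of [-0.0004, 0.0922, -0.1422] [-0.00059, 0.00018, 6e-05]
```

>>> send_rows --commands '[[1,[0,0.08,-0.02],[-0.001,0.0003,0]],[1,[0,0.12,-0.06],[-0.001,0.0003,0]],[1,[0,0.1,-0.12],[-0.0004,0.0002,0]],[1,[0,0.05,-0.13],[0,0,0]],[1,[0,0.02,-0.12],[0,0,0]],[1,[0,0,-0.08],[0,0,0]],[1,[0,0,-0.02],[0,0,0]],[1,[0,0,0],[0,0,0]]]'

```text
clock: 21.35
tool_pos: [0.4361, -0.1785, 0.0749]
orientation: [-179.8, -0.1, 177.0]
force: [-0.2, 0.3, 0.0]
opening: 0.0004
```

```bash
python3 - <<'E'
from h import *
plan(np.array([.429,-.1785,.045]),tool(177.2,0)); s=snap('scene','s20.png'); key(s)
p=proj(s,[.429,-.1785,.057])[0].astype(int); cv2.imwrite('pics/s20c.png',cv2.resize(s['color'][p[1]-45:p[1]+35,p[0]-55:p[0]+55],None,fx=7,fy=7,interpolation=cv2.INTER_CUBIC))
E
```

```text
clock 21.35 pos [ 0.4361 -0.1785  0.0749] dp mm [ -7.1   0.  -29.9] rv deg [ 0.22 -0.13  0.23] F [-0.2  0.3  0. ] open 0.0004
1 rows of [-0.0285, 0.0002, -0.1194] [0.00061, -0.00035, 0.00063]
green [245 179   4   3  11] [246.63636364 180.09090909] [[ 0.43239431 -0.17330495  0.057     ]] [ 0.43156095 -0.17342776  0.05845905]
```

View pics/s20c.png

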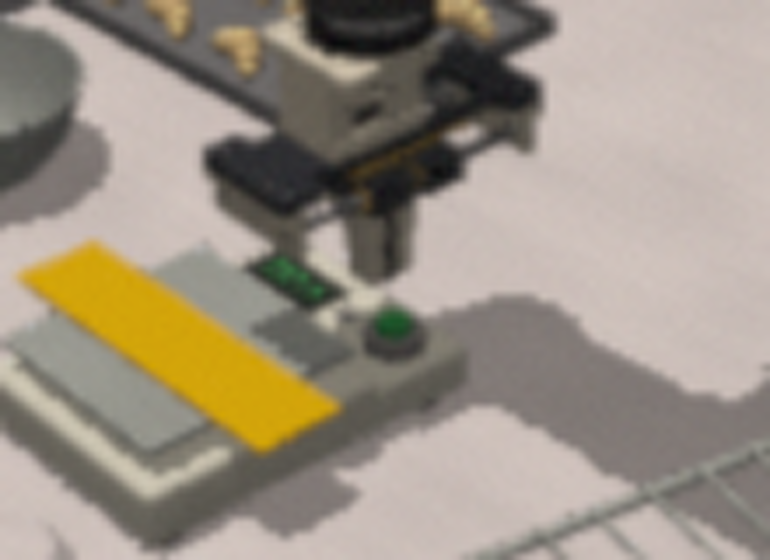

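>>> send_rows --commands '[[1,[-0.015,0.003,-0.03],[0.0005,-0.0003,0.0005]],[1,[-0.01,0.002,-0.04],[0,0,0]],[1,[0,0,-0.025],[0,0,0]],[1,[0,0,-0.008],[0,0,0]],[1,[0,0,0],[0,0,0]]]'

```text
clock: 21.9
tool_pos: [0.4319, -0.1782, 0.0501]
orientation: [-180.0, 0.3, 177.1]
force: [0.1, 0.5, 1.0]
opening: 0.0005
```

```bash
python3 - <<'E'
from h import *
plan(np.array([.4293,-.1775,.037]),tool(177.2,0)); s=snap('scene')
p=proj(s,[.429,-.1785,.057])[0].astype(int); cv2.imwrite('pics/s21c.png',cv2.resize(s['color'][p[1]-25:p[1]+20,p[0]-30:p[0]+30],None,fx=12,fy=12,interpolation=cv2.INTER_CUBIC))
snap('wrist','w21.png')
E
```

```text
clock 21.9 pos [ 0.4319 -0.1782  0.0501] dp mm [ -2.6   0.7 -13.1] rv deg [0.04 0.32 0.11] F [0.1 0.5 1. ] open 0.0005
1 rows of [-0.0103, 0.0027, -0.0523] [0.00012, 0.00088, 0.0003]
```

View pics/s21c.png

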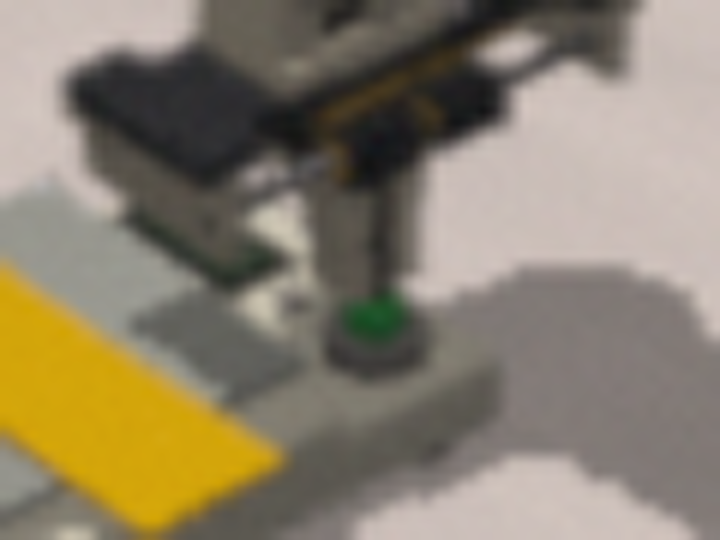

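View pics/w21.png

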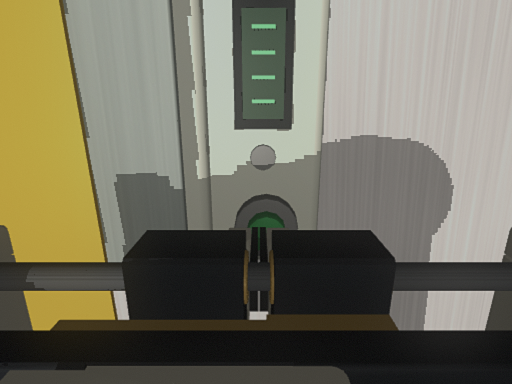

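>>> send_rows --commands '[[1,[-0.012,0.003,-0.006],[0,0.0006,0]],[1,[-0.002,0,-0.014],[0,0.0003,0]],[1,[0,0,-0.014],[0,0,0]],[1,[0,0,-0.008],[0,0,0]]]'

```text
clock: 22.4
tool_pos: [0.4292, -0.1773, 0.0401]
orientation: [-180.0, 0.1, 177.1]
force: [-0.3, 0.9, 1.7]
opening: 0.0003
```

```bash
python3 - <<'E'
from h import *
plan(np.array([.4293,-.1775,.037]),tool(177.2,0))
E
```

```text
clock 22.4 pos [ 0.4292 -0.1773  0.0401] dp mm [ 0.1 -0.2 -3.1] rv deg [0.05 0.11 0.09] F [-0.3  0.9  1.7] open 0.0003
1 rows of [0.0005, -0.0008, -0.0123] [0.00013, 0.00032, 0.00024]
```

>>> send_rows --commands '[[1,[0,0,-0.007],[0,0,0]],[1,[0,0,-0.007],[0,0,0]]]'

```text
clock: 22.6
tool_pos: [0.4292, -0.1773, 0.0363]
orientation: [-180.0, 0.1, 177.1]
force: [-0.9, -0.0, 3.8]
opening: 0.0005
```

>>> send_rows --commands '[[1,[0,0,-0.007],[0,0,0]],[1,[0,0,-0.006],[0,0,0]]]'

```text
clock: 22.8
tool_pos: [0.4294, -0.1774, 0.0351]
orientation: [-179.9, 0.1, 177.2]
force: [-10.5, 7.7, 34.2]
opening: 0.0008
```

>>> send_rows --commands '[[1,[0,0,0.004],[0,0,0]],[1,[0,0,0.02],[0,0,0]],[1,[0,0,0.06],[0,0,0]],[1,[0,0,0.12],[0,0,0]],[1,[0,0,0.16],[0,0,0]],[1,[0,0,0.16],[0,0,0]],[1,[-0.02,-0.05,0.1],[0,0,0]],[1,[0,0,0],[0,0,0]]]'

```text
clock: 23.6
tool_pos: [0.4225, -0.1903, 0.1977]
orientation: [-179.9, -0.0, 177.2]
force: [-0.1, -0.0, -0.6]
opening: 0.0007
```

```bash
python3 - <<'E'
from h import *
loc(); s=snap('scene','s22.png'); board(s); key(s)
s=snap('top','t22.png'); key(s); snap('wrist','w22.png')
C=cloud(s); a=np.load
for nm,(u,v) in dict(shaker=(293,130),bowl=(432,216),brush=(100,215)).items(): print(nm,C[v,u])
E
```

```text
d -0.3226133469819273 y 0.10902878111247467 z 0.1976698749701143 F [-0.1 -0.  -0.6] T [0.1  0.09 0.  ] ori [-179.9   -0.   177.2] op 0.0007330382157358897 t 23.6
rect ((549.172119140625, -234.20237731933594), (237.49853515625, 60.543514251708984), 88.15393829345703) off X 2.0 Y 3.4 mm n 487 z 0.07197294482874272
lo x@0 -26.1 mm, ang rel scale y 1.73 deg
hi x@0 30.9 mm, ang rel scale y 0.36 deg
green [245 179   4   3  12] [246.5 180. ] [[ 0.43234701 -0.17419864  0.057     ]] [ 0.43305629 -0.17389449  0.05934723]
shaker [ 0.75608437 -0.113902    0.10323636]
bowl [ 0.45907867 -0.60933174 -0.00520838]
brush [0.48633315 0.55790295 0.01946657]
```

View pics/s22.png

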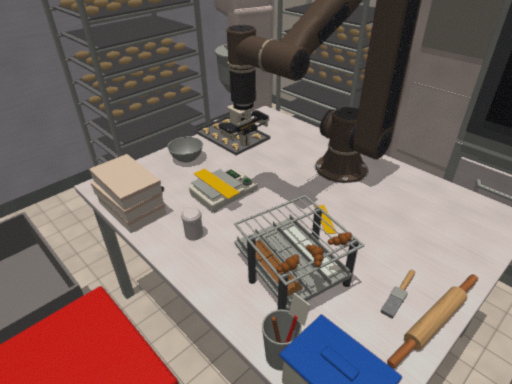

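View pics/t22.png

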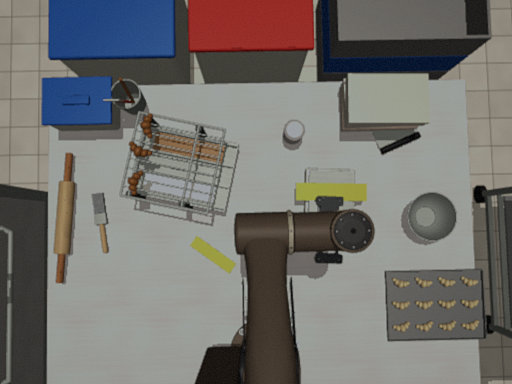

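View pics/w22.png

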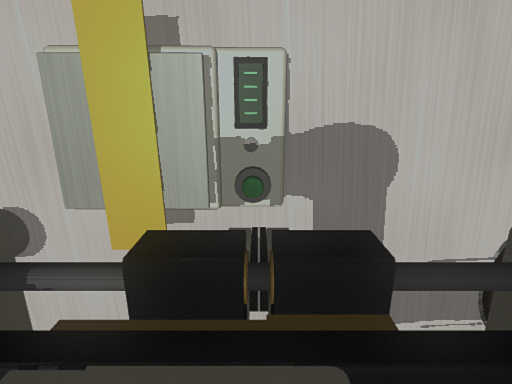

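```bash
python3 - <<'E'
from h import *
print(order.close_job())
E
```

```text
the job is handed in; nothing more can be done
None
```

The job is handed in with about 24 s of the 69 s used. The gold board lies across the middle of the pan, and I pressed the tare key fully down after letting go.

**What I did:** I used shut fingers leaning about 47° to drag the middle-bay board out in two strokes, until it jutted about 66 mm past the deck edge. I gripped it by its long sides, drew it out, laid it on the pan with about 3 N of contact, released it, and then pressed the key.

**Last checks:**
- **Board:** the scene camera puts its centre about 2 mm (front to back) and 3 mm (left to right) from the pan centre. It lies flat and is about 1° off square. The top view, partly blocked by the arm, gave 4 mm and −2.5 mm.
- **Key:** the fingers moved down about 5 mm from first touch to the stop. The force was 3.8 N on the way down and peaked at 34 N at the stop, higher than I intended. The key looks back up in the last picture.
- **Other things:** the shaker and bowl read within a few mm sideways of their first readings, and the brush is unchanged. Their heights differ by about 13 mm, and I put that down to reading a single pixel. The white and brown boards look unmoved by eye; I did not measure them again.
- **Robot:** it ended clear above the scale with no contact force.

**Disagreement:** the reported TCP lay about 17–20 mm beyond the real fingertips, judged by contact, the wrist view and the scene view. I worked from the measured tips.

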